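# Get the relay base out from behind the heatsink and relay

### The arm

A 6-joint arm with a two-finger parallel gripper is mounted at the origin on the work surface. World frame = base frame: x ahead of the robot, y to its left, z up, the work surface at z = 0. Lengths are in m, angles in rad, forces in N, time in s.
With the tool pointing down it reaches from about 0.25 to 0.8 m from the base axis. Payload 8.5 kg.
Tool frame: the origin (TCP) lies between the finger pads; the fingertips stand 25 mm ahead of it and the grasp point (between the pads) lies 6 mm ahead of it; z points along the fingers, y is the line along which they close (so a half turn about z gives the same grasp; the last joint's range is limited). The gripper opens to 85 mm and grips with 20 to 120 N. Pads are 22 mm wide; open, the fingers measure 114 mm over their backs; the gripper's body (76 mm by 85 mm) begins 54 mm behind the grasp point. The pads swing forward as they close: fully open they stand 13 mm farther back than shut.
Start: joints at [1.209, 0.238, -0.013, 1.319, 0, 1.571], TCP at [0.186, 0.491, 0.256] pointing down, gripper open.
Joint ranges: [-2.66, 2.66], [-1.03, 1.9], [-1.14, 1.46], [-1.82, 2.27], [-1.45, 1.34], [-3.14, 3.14]. Speed limits (rad/s): [2.22, 2.22, 2.79, 3.14, 3.14, 3.14].

### API

Orientations are given as a 3x3 rotation matrix whose columns are the frame's x, y, z axes.
In Python, from rig import robot gives the robot as it stands. The module is installed in compiled form; this text tells all that it offers.
- The arm moves only by the tool step_arm, never from a script. Its argument "moves" is a list of rows, each a list of 7 numbers: the opening, from 0 (shut) to 1 (fully open), then the shift along the tool's x, y, z in cm, then the turn, a rotation vector about the tool's x, y, z in rad. A call has 1 to 5 rows; each row is the pose to reach, as a shift and turn from the pose commanded when the call began, along the tool's axes at that moment; what a row does not reach only later rows make up. A row lasts 1/12 s, in which the tool goes at most 41.7 mm and 7.16 degrees, less where a joint would pass 70% of its speed; a pose out of reach is approached as far as the arm can. A call with a gripper value outside its range is refused whole. The fingers move at their own pace and stop on an object; "force" is the grip in N (left out, the last holds). Time passes only in rows, so rows that repeat a pose let the fingers close. It gives the time, the measured TCP pose, the force, the opening and the grip force at its end, in the units of the state.
- robot.get_obs(): the state, without advancing time (a new reading comes with each control period).
- robot.get_image(name): name is "side" or "top" or "wrist"; returns a dict with "img" (420x560x3 uint8, red, green, blue), "fx", "fy", "cx", "cy" (pixels), "rvec" (rotation vector, rad) and "tvec" (3), from world to camera coordinates, as OpenCV has them. Camera axes: x right, y down, z forward; pixel columns grow to the right and rows downward; lengths in m; the calibration is good to about 2 mm. A picture is of the moment at which its call begins. There is no depth.
- robot.hand_in(): hands the job in; it is judged then, once.
Trained networks look in a picture, given as the dict that the camera call returned (one of the last four; its "shot" number tells which), for a name from the list of things; names that differ only in an ending like _2 or _b are one class to them, and where a whole thing is asked for, a point or a joint stands for the part that bears it (a point fixed in the world has none). Each returns a list of dicts, best first, with "p" (0 to 1); they miss things now and then, are a little off and sometimes report something else, mostly with a low value. They report only what shows in the picture. A call takes as long as a camera call. They do not tell look-alikes from the thing itself.
- robot.find_in(target, picture): "position" ([row, column] in pixels, amid what is visible of it).
- robot.regions_of(target, picture): "mask" (420x560 bool, what is visible of it) and "position" ([row, column] in pixels, amid what is visible of it).
- robot.mark_of(target, picture): "position" ([row, column] in pixels: a listed point, or the origin of a listed thing).
The state is a dict: "clock": time; "joint_pos": joint angles; "joint_velocities": joint speeds; "tau": joint torques, N m; "eef_pos": TCP position; "ee_rot": TCP orientation; "contact_force": force on the tool from outside, world axes, zero at the start; "wrist_torque": the same for the moment, N m; "finger_gap": finger opening in m; "grip_force": force on a finger pad.
Only numpy, scipy, OpenCV 4.12 (cv2) and the standard library are available. Lean on these libraries where they do the work, as an engineer would, in place of code of your own. Each camera call takes 0.05 s, during which the arm holds its last target. There are 200 camera calls.

### The job

The black relay base at the back of the plywood stand is wanted on the test plate, but the tall heatsink and the tall grey relay stand in front of it: first stand both of them on the blue side mat, then lay the relay base on the test plate, centred on the dark outline and lined up with it. Then put the heatsink and the relay back upright, each centred on the same small rubber pad it came from. Knock nothing over, and leave the fuse puller and the brass terminal where they are.

Things in the scene. Friction and masses are not known exactly. Their poses are not given: they have to be found in the camera images.
- heatsink: Silver finned aluminium heatsink, an upright block 44 x 44 mm, 96 mm tall, about 0.22 kg; seven fins show as a comb from above. Starts on one of the stand's two pads, square to the stand, 32 mm beside the relay. Origin: centre of its underside; z up; fins parallel to its x axis, flat outer sides facing +y and -y (grip across y).
- relay: Grey plastic plug-in relay, an upright smooth block 44 x 44 mm and 96 mm tall, about 0.20 kg, black foot band, small round white and dark mark in the middle of its top. It starts on the other pad of the stand. Origin: centre of its underside; z up; sides face its x and y axes (grip across y).
- relay_base: Black low relay base, 36 mm (x) by 110 mm (y), about 0.12 kg, brass screws along both long sides; 18 mm high at the long edges, 25 mm on a 22 mm wide middle ridge. Starts at the back of the stand, about 8 mm behind the tall blocks. Grip across its 36 mm width (x), fingertips about 5 mm above its underside. Origin: centre of its underside; z up. Its two ends are alike.
- rack: Plywood stand, a fixed flat board 150 mm (x) by 200 mm (y), 10 mm thick. Its x axis points from the front edge (nearer the robot) to the back. The two pads lie at x = -28 mm, y = +38 and -38 mm of its frame; the relay base starts on a grey patch at x = +20 mm, y = 0, its length along y. Origin: centre of the underside.
- pad_left: Small black rubber pad, 52 mm (x) by 64 mm (y), 3 mm thick, fixed on the stand's left front (+y). One of the two tall blocks stands on it at the start, covering most of it. Origin: centre of its underside, 10 mm above the bench; blocks stand 3 mm above the origin.
- pad_right: The same kind of pad on the stand's right front (-y). Which tall block stands on which pad changes from start to start.
- side_mat: Blue fabric-covered side mat, fixed, 140 mm (x) by 170 mm (y), 4 mm thick, empty at the start, left or right of the stand. Origin: centre of its underside. Room for both tall blocks, for example at y = +42 and -42 mm of its frame.
- test_plate: Aluminium test plate lying flat, fixed, 90 mm (x) by 160 mm (y), 6 mm thick, four screws at the corners, a dark flat outline 40 by 114 mm at its middle (length along y) where the relay base belongs; on the other side of the stand from the mat. Origin: centre of its underside.
- fuse_puller: Red plastic fuse puller like flat tongs, 125 mm long, 15 mm high, lying loose on the bench beyond the stand, to the left or right. Leave alone. Origin: at its pivot, on the bench.
- terminal: Brass knurled test terminal on a round black foot, 32 mm diameter, 42 mm tall, standing loose on the bench beyond the stand, on the other side from the fuse puller. Leave alone. Origin: centre of its underside.
Not all that is in view belongs to the job. There is more than one size of the relay_base; the job needs the larger. Several things have the shape of the side_mat; the one meant has the colours described above.

How it is judged:
By the outcome, as a careful person would: the job done as asked, in the order asked, and still so for the second after the job is handed in, with the robot touching nothing.
It also fails if it takes over 128 s, if anything falls off the work surface, if the arm or the gripper's body presses on something with over 40 N, if the wrist force passes 120 N, or if a joint passes its speed limit or range.

## Working session

There is one attempt and no reset: what is moved stays moved. The work goes in short steps, Python scripts to look and compute and a tool call to move; the robot and the scene stay as the last step left them, time stands still between calls to the robot, and variables do not carry over. Pictures are saved under pics/ and viewed, at most 14 in all, crops included, and the job is handed in when it is done.

Besides the shell and the picture viewer there is one more tool, called as name(argument=value, ...), one argument or row to a line, values as JSON. step_arm: Moves the arm, as the interface text tells. Its arguments: {"type":"object","properties":{"moves":{"type":"array","items":{"type":"array","items":{"type":"number"}}},"force":{"type":"number"}},"required":["moves"]}

```bash
mkdir -p pics
cat > h.py <<'E'
import numpy as np, cv2
from rig import robot
def P(im): 
    R,_=cv2.Rodrigues(np.array(im["rvec"],float)); return R,np.array(im["tvec"],float).ravel(),np.array([[im["fx"],0,im["cx"]],[0,im["fy"],im["cy"]],[0,0,1.]])
def px2w(im,rc,z):
    R,t,K=P(im); rc=np.atleast_2d(np.array(rc,float))
    d=np.linalg.solve(K,np.c_[rc[:,1],rc[:,0],np.ones(len(rc))].T); d=R.T@d; c=-R.T@t
    return (c[:,None]+d*((z-c[2])/d[2])).T
def w2px(im,X):
    R,t,K=P(im); q=K@(R@np.atleast_2d(X).T+t[:,None]); return (q[:2]/q[2]).T[:,::-1]
def save(im,n): cv2.imwrite("pics/"+n+".png",im["img"][:,:,::-1])
E
python3 - <<'E'
from h import *
o=robot.get_obs(); print(o["eef_pos"],o["ee_rot"],o["finger_gap"])
for n in ["top","side"]:
    im=robot.get_image(n); save(im,n+"0"); 
    R,t,K=P(im); print(n,(-R.T@t).round(3))
    for T,z in [("heatsink",.109),("relay",.109),("relay_base",.03),("rack",.01),("side_mat",.004),("test_plate",.006),("fuse_puller",.01),("terminal",.03)]:
        for r in robot.regions_of(T,im)[:3]:
            m=r["mask"].astype(np.uint8); ys,xs=np.nonzero(m); rect=cv2.minAreaRect(np.c_[xs,ys].astype(np.float32))
            bp=cv2.boxPoints(rect)[:,::-1]
            print(T,round(r["p"],2),np.round(r["position"]),m.sum(),px2w(im,rect[0][::-1],z).round(3)[0],*[tuple(c[:2]) for c in px2w(im,bp,z).round(3).tolist()] if n=="top" else "")
E
```

```text
[0.18570703 0.49065959 0.25567021] [[-9.35250641e-01  3.53985824e-01 -5.24128736e-04]
 [ 3.53986212e-01  9.35249675e-01 -1.34401260e-03]
 [ 1.44298218e-05 -1.44252299e-03 -9.99998959e-01]] 0.08525702572037244
top [0.459 0.008 0.842]
heatsink 0.76 [189. 252.] 696 [0.531 0.057 0.109] (0.51, 0.083) (0.555, 0.08) (0.552, 0.031) (0.507, 0.034)
relay 0.84 [194. 290.] 719 [ 0.522 -0.016  0.109] (0.5, 0.009) (0.549, 0.003) (0.543, -0.042) (0.494, -0.036)
relay 0.23 [177. 270.] 4697 [0.545 0.016 0.109] (0.489, 0.111) (0.621, 0.096) (0.601, -0.08) (0.468, -0.064)
relay_base 0.95 [167. 275.] 1076 [0.576 0.016 0.03 ] (0.564, 0.074) (0.602, 0.07) (0.588, -0.042) (0.55, -0.037)
relay_base 0.69 [ 96. 282.] 544 [0.71  0.006 0.03 ] (0.721, 0.043) (0.726, -0.03) (0.699, -0.032) (0.693, 0.041)
relay_base 0.66 [110. 416.] 266 [ 0.694 -0.254  0.03 ] (0.691, -0.23) (0.719, -0.257) (0.698, -0.278) (0.67, -0.251)
rack 0.78 [177. 268.] 4803 [0.555 0.016 0.01 ] (0.493, 0.125) (0.642, 0.108) (0.619, -0.093) (0.469, -0.075)
side_mat 0.77 [198. 119.] 6312 [0.512 0.326 0.004] (0.582, 0.415) (0.585, 0.241) (0.442,
[... 764 characters left out ...]
0 [ 0.506 -0.007  0.109]
heatsink 0.64 [222. 275.] 20 [ 0.464 -0.078  0.109]
relay 0.58 [218. 297.] 1354 [ 0.498 -0.077  0.109]
relay_base 0.87 [224. 314.] 489 [ 0.579 -0.005  0.03 ]
relay_base 0.6 [207. 372.] 357 [ 0.695 -0.022  0.03 ]
rack 0.68 [240. 314.] 2370 [0.555 0.002 0.01 ]
side_mat 0.94 [196. 159.] 2533 [0.283 0.237 0.004]
side_mat 0.71 [158. 328.] 421 [0.736 0.262 0.004]
side_mat 0.58 [164. 240.] 1780 [0.51  0.319 0.004]
test_plate 0.92 [372. 342.] 6291 [ 0.477 -0.317  0.006]
test_plate 0.33 [159. 329.] 433 [0.734 0.258 0.006]
fuse_puller 0.65 [158. 328.] 408 [0.732 0.251 0.01 ]
terminal 0.92 [295. 448.] 394 [ 0.683 -0.269  0.03 ]
terminal 0.57 [164. 239.] 1847 [0.499 0.272 0.03 ]
```

View pics/top0.png

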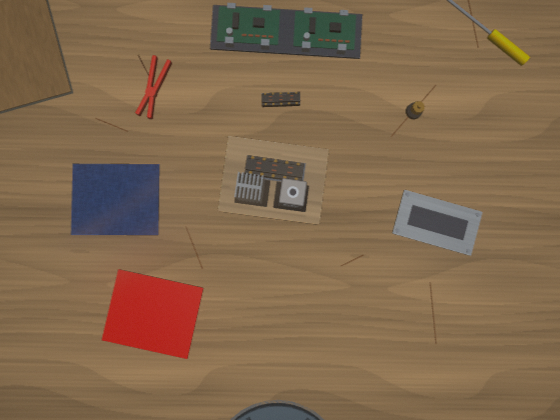

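Run:
```python
import cv2
a=cv2.imread("pics/top0.png")[130:230,200:340]; b=cv2.imread("pics/side0.png")[150:280,220:400]
cv2.imwrite("pics/c1.png",cv2.resize(a,None,fx=5.5,fy=5.5,interpolation=2))
```

```text
(no output)
```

View pics/c1.png

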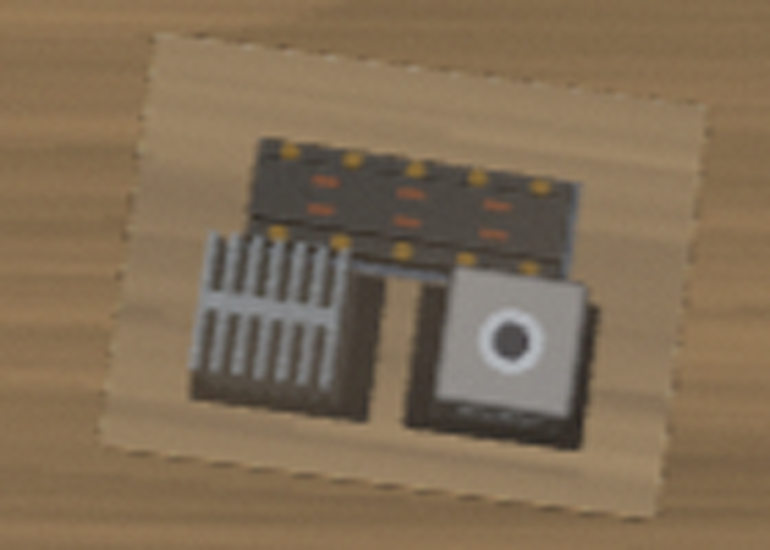

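View pics/side0.png

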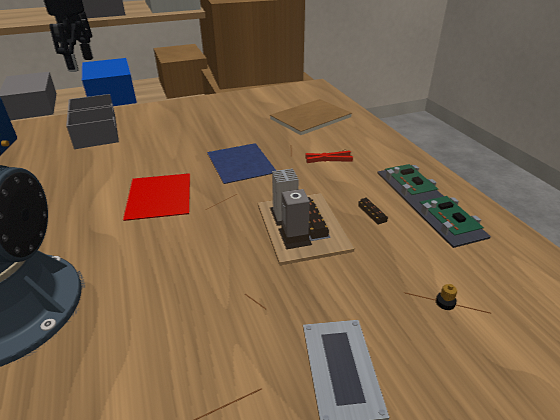

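The relay base candidates are the large one on the stand at (167,275) and a small one at (98,281), so I want the large one. For the side mat there is blue (198,116), red (312,152) and brown board (55,30), so I want the blue one on the left. The crop confirms heatsink on the left pad, relay on the right, and the large base behind them. The plate is at (222,437).

```bash
cat >> h.py <<'E'
from scipy.spatial.transform import Rotation as Ro
def down(a): # a: world angle of tool y axis
    y=np.array([np.cos(a),np.sin(a),0]); z=np.array([0,0,-1.]); return np.c_[np.cross(y,z),y,z]
def plan(wps,a,maxd=.18,start=None):
    o=robot.get_obs(); p,R=np.array(o["eef_pos"]),np.array(o["ee_rot"])
    if start is not None: p,R=np.array(start[:3]),down(start[3])
    T=down(a)
    for w in wps:
        w=np.array(w,float)
        n=int(np.ceil(np.linalg.norm(w-p)/maxd))
        for i in range(n):
            q=p+(w-p)/(n-i); rv=Ro.from_matrix(R.T@T).as_rotvec()
            print(w,"call:",(R.T@(q-p)*100).round(2),rv.round(3)); p,R=q,T
E
python3 -c "
from h import *
plan([(.53,.03,.29)],np.pi/2-.117)"
```

```text
[0.53 0.03 0.29] call: [-12.13  -7.73  -0.84] [-0.    -0.    -0.245]
[0.53 0.03 0.29] call: [ -9.89 -10.44  -0.84] [0. 0. 0.]
[0.53 0.03 0.29] call: [ -9.89 -10.44  -0.84] [0. 0. 0.]
[0.53 0.03 0.29] call: [ -9.89 -10.44  -0.84] [0. 0. 0.]
```

step_arm(
  moves=[
    [0.7,-3,-1.9,-0.2,0,0,-0.06],
    [0.7,-6,-3.8,-0.4,0,0,-0.12],
    [0.7,-9,-5.7,-0.6,0,0,-0.18],
    [0.7,-12.1,-7.7,-0.8,0,0,-0.245],
    [0.7,-12.1,-7.7,-0.8,0,0,-0.245],
  ],
)

```text
clock: 1.32
eef_pos: [0.2741, 0.3722, 0.2649]
ee_rot: [[-0.993, 0.115, 0.001], [0.115, 0.993, -0.001], [-0.001, -0.001, -1.0]]
contact_force: [0.9, 0.5, 0.5]
finger_gap: 0.0599
grip_force: 0.0
```

step_arm(
  moves=[
    [0.7,-2.5,-2.6,-0.2,0,0,0],
    [0.7,-5,-5.2,-0.4,0,0,0],
    [0.7,-7.4,-7.8,-0.6,0,0,0],
    [0.7,-9.9,-10.4,-0.8,0,0,0],
    [0.7,-9.9,-10.4,-0.8,0,0,0],
  ],
)

```text
clock: 1.73
eef_pos: [0.3606, 0.2577, 0.2728]
ee_rot: [[-0.993, 0.121, 0.002], [0.121, 0.993, -0.001], [-0.002, -0.001, -1.0]]
contact_force: [-0.4, 1.0, 0.4]
finger_gap: 0.0596
grip_force: 0.0
```

step_arm(
  moves=[
    [0.7,-2.5,-2.6,-0.2,0,0,0],
    [0.7,-5,-5.2,-0.4,0,0,0],
    [0.7,-7.4,-7.8,-0.6,0,0,0],
    [0.7,-9.9,-10.4,-0.8,0,0,0],
    [0.7,-9.9,-10.4,-0.8,0,0,0],
  ],
)

```text
clock: 2.15
eef_pos: [0.4471, 0.143, 0.2805]
ee_rot: [[-0.993, 0.121, 0.002], [0.121, 0.993, -0.001], [-0.002, -0.001, -1.0]]
contact_force: [0.2, -0.1, -0.4]
finger_gap: 0.0596
grip_force: 0.0
```

step_arm(
  moves=[
    [0.7,-2.5,-2.6,-0.2,0,0,0],
    [0.7,-5,-5.2,-0.4,0,0,0],
    [0.7,-7.4,-7.8,-0.6,0,0,0],
    [0.7,-9.9,-10.4,-0.8,0,0,0],
    [0.7,-9.9,-10.4,-0.8,0,0,0],
  ],
)

```text
clock: 2.57
eef_pos: [0.5335, 0.0282, 0.288]
ee_rot: [[-0.993, 0.12, 0.001], [0.12, 0.993, -0.001], [-0.002, -0.001, -1.0]]
contact_force: [-1.0, 0.1, -0.2]
finger_gap: 0.0599
grip_force: 0.0
```

Run:
```python
from h import *
o=robot.get_obs(); print(o["eef_pos"],o["ee_rot"].round(3),o["finger_gap"],o["clock"])
im=robot.get_image("wrist"); save(im,"w0")
R,t,K=P(im); print((-R.T@t).round(3))
for T,z in [("heatsink",.109),("relay",.109),("relay_base",.03),("rack",.01)]:
    for r in robot.regions_of(T,im)[:2]:
        m=r["mask"].astype(np.uint8); ys,xs=np.nonzero(m); rect=cv2.minAreaRect(np.c_[xs,ys].astype(np.float32))
        print(T,round(r["p"],2),np.round(r["position"]),m.sum(),px2w(im,rect[0][::-1],z).round(3)[0],*[tuple(c[:2]) for c in px2w(im,cv2.boxPoints(rect)[:,::-1],z).round(3).tolist()])
```

```text
[0.53351467 0.02819126 0.28795816] [[-0.993  0.12   0.001]
 [ 0.12   0.993 -0.001]
 [-0.002 -0.001 -1.   ]] 0.059902570672381965 2.5667
[0.452 0.038 0.405]
heatsink 0.86 [179. 305.] 2448 [0.526 0.058 0.109] (0.495, 0.038) (0.5, 0.082) (0.558, 0.078) (0.552, 0.031)
relay 0.87 [183. 228.] 2788 [ 0.517 -0.015  0.109] (0.487, -0.035) (0.493, 0.014) (0.549, 0.006) (0.543, -0.046)
relay 0.59 [126. 498.] 13596 [0.494 0.237 0.109] (0.434, 0.182) (0.446, 0.281) (0.563, 0.3) (0.549, 0.188)
relay_base 0.98 [298. 272.] 1017 [0.702 0.006 0.03 ] (0.687, -0.031) (0.685, 0.042) (0.717, 0.042) (0.719, -0.032)
relay_base 0.91 [214. 270.] 1818 [0.574 0.015 0.03 ] (0.548, -0.036) (0.561, 0.07) (0.6, 0.067) (0.587, -0.042)
rack 0.74 [184. 266.] 9494 [0.551 0.016 0.01 ] (0.469, -0.074) (0.491, 0.123) (0.643, 0.117) (0.618, -0.105)
rack 0.36 [123. 500.] 13710 [0.509 0.303 0.01 ] (0.428, 0.229) (0.444, 0.362) (0.601, 0.388) (0.583, 0.236)
```

View pics/w0.png

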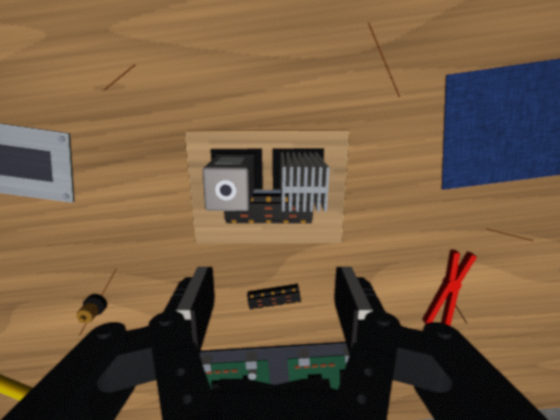

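The wrist view shows the relay top at (190,226) and the heatsink at (185,304), both square to the tool, with the base behind them at (214,270).

Run:
```python
from h import *
im=robot.get_image("wrist"); tp=robot.get_image("top")
print("relay",px2w(im,(189.5,226),.109),px2w(tp,(192,293.1),.109))
print("hs",px2w(im,(189,304),.109),px2w(tp,(186,249.1),.109))
g=cv2.cvtColor(im["img"],cv2.COLOR_RGB2GRAY)
print("relay edge", px2w(im,[(167.5,205),(167.5,249)],.109))
plan([(.5305,.0575,.20),(.5305,.0575,.082),(.5305,.0575,.15),(.508,.245,.15),(.508,.368,.15),(.508,.368,.076)],np.pi/2-.118)
```

```text
relay [[ 0.52059318 -0.01294755  0.109     ]] [[ 0.52349679 -0.01944816  0.109     ]]
hs [[0.52884104 0.06169198 0.109     ]] [[0.53246466 0.05638642 0.109     ]]
relay edge [[ 0.49719662 -0.0290478   0.109     ]
 [ 0.50201617  0.01207705  0.109     ]]
[0.5305 0.0575 0.2   ] call: [0.21 2.47 8.85] [0.    0.    0.003]
[0.5305 0.0575 0.082 ] call: [ 0.   0.  11.8] [0. 0. 0.]
[0.5305 0.0575 0.15  ] call: [ 0.   0.  -6.8] [0. 0. 0.]
[0.508 0.245 0.15 ] call: [2.22 9.18 0.  ] [0. 0. 0.]
[0.508 0.245 0.15 ] call: [2.22 9.18 0.  ] [0. 0. 0.]
[0.508 0.368 0.15 ] call: [ 1.45 12.21  0.  ] [0. 0. 0.]
[0.508 0.368 0.076] call: [0.  0.  7.4] [0. 0. 0.]
```

step_arm(
  moves=[
    [0.7,0.1,1.2,3,0,0,0],
    [0.7,0.2,2.5,6,0,0,0.003],
    [0.7,0.2,2.5,8.8,0,0,0.003],
    [0.7,0.2,2.5,8.8,0,0,0.003],
  ],
)

```text
clock: 3.25
eef_pos: [0.5282, 0.0578, 0.1959]
ee_rot: [[-0.993, 0.117, -0.007], [0.117, 0.993, -0.001], [0.007, -0.002, -1.0]]
contact_force: [-0.4, 0.0, -0.5]
finger_gap: 0.0596
grip_force: 0.0
```

Run:
```python
from h import *
im=robot.get_image("wrist"); save(im,"w1")
for T,z in [("heatsink",.109),("relay",.109)]:
    for r in robot.regions_of(T,im)[:1]:
        m=r["mask"].astype(np.uint8); ys,xs=np.nonzero(m); rect=cv2.minAreaRect(np.c_[xs,ys].astype(np.float32))
        print(T,round(r["p"],2),np.round(r["position"]),px2w(im,rect[0][::-1],z).round(3)[0],*[tuple(c[:2]) for c in px2w(im,cv2.boxPoints(rect)[:,::-1],z).round(3).tolist()])
print(w2px(im,[(.5316,.057,.109),(.523,-.018,.109)]))
```

```text
heatsink 0.81 [221. 275.] [0.522 0.059 0.109] (0.489, 0.042) (0.494, 0.084) (0.558, 0.079) (0.552, 0.032)
relay 0.7 [219. 178.] [ 0.513 -0.008  0.109] (0.48, -0.03) (0.486, 0.027) (0.55, 0.016) (0.542, -0.047)
[[234.56100523 273.84191154]
 [234.90222698 165.45906899]]
```

View pics/w1.png

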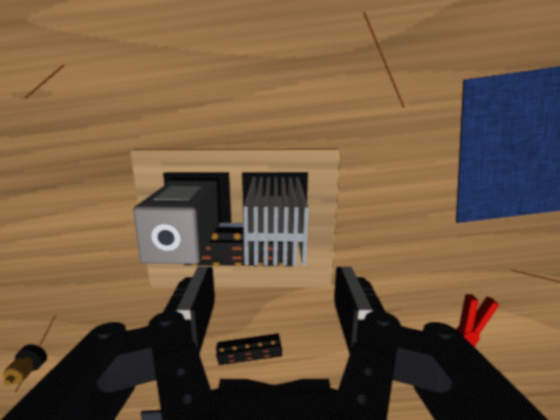

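The heatsink top shows at (238,275) and the relay mark at (237,166), within 2 mm of prediction. I'll descend and grip.

step_arm(
  moves=[
    [0.7,-0.3,0,3,0,0,0],
    [0.7,-0.3,0,6,0,0,0],
    [0.7,-0.3,0,9,0,0,0],
    [0.7,-0.3,0,11.4,0,0,0],
    [0.7,-0.3,0,11.4,0,0,0],
  ],
)

```text
clock: 3.82
eef_pos: [0.5357, 0.0563, 0.0866]
ee_rot: [[-0.993, 0.12, 0.003], [0.12, 0.993, -0.0], [-0.003, -0.0, -1.0]]
contact_force: [-0.2, -0.1, 0.4]
finger_gap: 0.0596
grip_force: 0.0
```

step_arm(
  moves=[
    [0.4,0,0,0,0,0,0],
    [0.4,0,0,0,0,0,0],
    [0.4,0,0,0,0,0,0],
    [0.4,0,0,0,0,0,0],
    [0.4,0,0,0,0,0,0],
  ],
  force=40,
)

```text
clock: 4.23
eef_pos: [0.5357, 0.0564, 0.0881]
ee_rot: [[-0.993, 0.12, 0.003], [0.12, 0.993, 0.0], [-0.003, 0.001, -1.0]]
contact_force: [0.6, 0.1, 7.1]
finger_gap: 0.0439
grip_force: 44.0
```

step_arm(
  moves=[
    [0.4,0,0,-1,0,0,0],
    [0.4,0,0,-2.5,0,0,0],
    [0.4,0,0,-4,0,0,0],
    [0.4,0,0,-5.5,0,0,0],
    [0.4,0,0,-6,0,0,0],
  ],
)

```text
clock: 4.65
eef_pos: [0.5351, 0.0564, 0.1491]
ee_rot: [[-0.993, 0.12, 0.003], [0.12, 0.993, 0.0], [-0.003, 0.001, -1.0]]
contact_force: [0.2, -0.1, -2.0]
finger_gap: 0.0437
grip_force: 43.0
```

Run:
```python
from h import *
o=robot.get_obs(); print(o["eef_pos"],o["grip_force"],o["finger_gap"])
im=robot.get_image("side"); save(im,"s1")
plan([(.512,.368,.148),(.512,.368,.08)],np.pi/2-.118,maxd=.12)
```

```text
[0.53513612 0.05639601 0.14913186] 42.98758864402771 0.04373041829175082
[0.512 0.368 0.148] call: [ 2.01 10.22  0.03] [ 0.001  0.003 -0.002]
[0.512 0.368 0.148] call: [ 1.99 10.22  0.03] [0. 0. 0.]
[0.512 0.368 0.148] call: [ 1.99 10.22  0.03] [0. 0. 0.]
[0.512 0.368 0.08 ] call: [0.  0.  6.8] [0. 0. 0.]
```

View pics/s1.png

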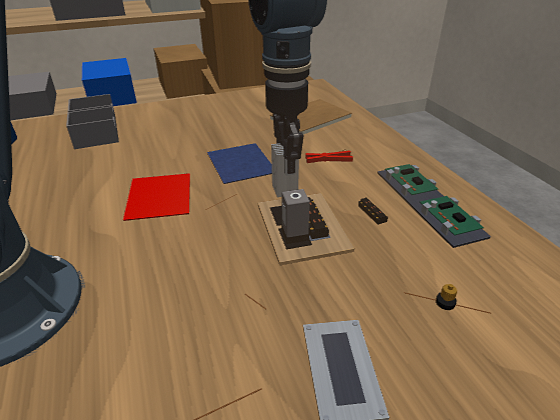

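The heatsink is held upright above the stand at (170,283), and the relay stands undisturbed at (215,296).

step_arm(
  moves=[
    [0.4,0.2,1.5,0,0,0,0],
    [0.4,0.8,4.0,0,0,0,0],
    [0.4,1.3,6.5,0,0,0,0],
    [0.4,1.8,9.0,0,0,0,0],
    [0.4,2.3,11.5,0,0,0,0],
  ],
)

```text
clock: 5.12
eef_pos: [0.5246, 0.1741, 0.1458]
ee_rot: [[-0.993, 0.12, -0.001], [0.12, 0.993, -0.0], [0.001, -0.0, -1.0]]
contact_force: [-0.6, 0.9, -2.5]
finger_gap: 0.0438
grip_force: 43.0
```

step_arm(
  moves=[
    [0.4,0.5,2.5,0,0,0,0],
    [0.4,1.0,5.0,0,0,0,0],
    [0.4,1.5,7.5,0,0,0,0],
    [0.4,2.0,10.0,0,0,0,0],
    [0.4,2.4,12.2,0,0,0,0],
  ],
)

```text
clock: 5.53
eef_pos: [0.5152, 0.2986, 0.1457]
ee_rot: [[-0.993, 0.119, -0.001], [0.119, 0.993, -0.0], [0.001, -0.001, -1.0]]
contact_force: [0.5, -0.4, -2.2]
finger_gap: 0.0435
grip_force: 43.0
```

step_arm(
  moves=[
    [0.4,0.4,2.0,0,0,0,0],
    [0.4,0.8,4.0,0,0,0,0],
    [0.4,1.1,6.0,0,0,0,0],
    [0.4,1.3,7.0,0,0,0,0],
    [0.4,1.3,7.0,0,0,0,0],
  ],
)

```text
clock: 5.95
eef_pos: [0.5109, 0.37, 0.1455]
ee_rot: [[-0.993, 0.118, -0.001], [0.118, 0.993, -0.0], [0.001, -0.0, -1.0]]
contact_force: [0.1, -0.9, -2.1]
finger_gap: 0.0436
grip_force: 42.8
```

step_arm(
  moves=[
    [0.4,0,0,1.5,0,0,0],
    [0.4,0,0,3.0,0,0,0],
    [0.4,0,0,4.5,0,0,0],
    [0.4,0,0,5.5,0,0,0],
    [0.4,0,0,5.5,0,0,0],
  ],
)

```text
clock: 6.37
eef_pos: [0.5102, 0.3666, 0.0889]
ee_rot: [[-0.993, 0.12, -0.003], [0.12, 0.993, -0.003], [0.003, -0.003, -1.0]]
contact_force: [-0.6, -0.9, -1.6]
finger_gap: 0.0442
grip_force: 42.9
```

Run:
```python
from h import *
im=robot.get_image("top"); save(im,"t1")
R=robot.regions_of("side_mat",im)
for r in R[:2]: print(r["p"],r["position"])
r=robot.regions_of("heatsink",im)[:1]; print([(q["p"],q["position"]) for q in r])
print(robot.get_obs()["eef_pos"])
```

```text
0.84 [313.4, 151.2]
0.63 [197.6, 125.2]
[(0.66, [207.2, 94.1])]
[0.51171464 0.36805609 0.09190757]
```

View pics/t1.png

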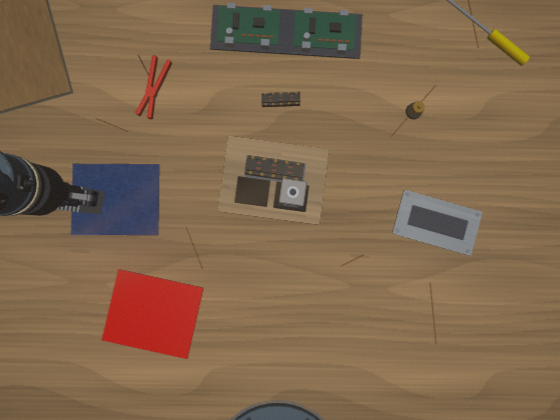

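The heatsink is over the blue mat's left half at (200,90). The empty left pad at (191,252) is now visible.

step_arm(
  moves=[
    [0.4,0,0,0.6,0,0,0],
    [0.4,0,0,1.1,0,0,0],
    [0.4,0,0,1.2,0,0,0],
    [0.4,0,0,1.2,0,0,0],
    [0.4,0,0,1.2,0,0,0],
  ],
)

```text
clock: 6.93
eef_pos: [0.5113, 0.3683, 0.0793]
ee_rot: [[-0.993, 0.119, -0.0], [0.119, 0.993, -0.0], [0.0, -0.0, -1.0]]
contact_force: [1.1, -0.4, -2.2]
finger_gap: 0.0436
grip_force: 42.9
```

step_arm(
  moves=[
    [0.4,0,0,0.15,0,0,0],
    [0.4,0,0,0.15,0,0,0],
    [0.4,0,0,0.15,0,0,0],
  ],
)

```text
clock: 7.18
eef_pos: [0.5114, 0.3686, 0.079]
ee_rot: [[-0.993, 0.119, 0.001], [0.119, 0.993, 0.001], [-0.001, 0.001, -1.0]]
contact_force: [-2.7, -0.6, 8.1]
finger_gap: 0.0433
grip_force: 43.8
```

step_arm(
  moves=[
    [0.7,0,0,0,0,0,0],
    [0.7,0,0,0,0,0,0],
    [0.7,0,0,0,0,0,0],
    [0.7,0,0,0,0,0,0],
  ],
)

```text
clock: 7.52
eef_pos: [0.5114, 0.3683, 0.0777]
ee_rot: [[-0.993, 0.119, -0.0], [0.119, 0.993, -0.0], [0.0, -0.0, -1.0]]
contact_force: [-0.4, 0.6, -0.6]
finger_gap: 0.0597
grip_force: 0.0
```

step_arm(
  moves=[
    [0.7,0,0,-3,0,0,0],
    [0.7,0,0,-6,0,0,0],
    [0.7,0,0,-9,0,0,0],
    [0.7,0,0,-11,0,0,0],
    [0.7,0,0,-11,0,0,0],
  ],
)

```text
clock: 7.93
eef_pos: [0.513, 0.3695, 0.1926]
ee_rot: [[-0.993, 0.12, 0.006], [0.12, 0.993, 0.004], [-0.005, 0.005, -1.0]]
contact_force: [1.5, -0.0, 1.7]
finger_gap: 0.0596
grip_force: 0.0
```

Run:
```python
from h import *
# refine rack: empty pad centre in top picture
im=robot.get_image("top")
c=im["img"][165:225,225:325].astype(int); 
hsv=cv2.cvtColor(im["img"],cv2.COLOR_RGB2GRAY)
m=np.zeros((420,560),np.uint8); m[174:210,232:275]=(hsv[174:210,232:275]<62)
n,l,s,ce=cv2.connectedComponentsWithStats(m)
for i in range(1,n):
    if s[i,4]>100:
        ys,xs=np.nonzero(l==i); r=cv2.minAreaRect(np.c_[xs,ys].astype(np.float32)); print(s[i],r, px2w(im,ce[i][::-1],.013))
plan([(.527,-.018,.19)],np.pi/2-.118)
```

```text
[236 177  34  29 594] ((251.9269561767578, 191.03550720214844), (31.391300201416016, 25.6715087890625), 7.765166282653809) [[0.53634873 0.05544223 0.013     ]]
[ 0.527 -0.018  0.19 ] call: [ -2.02 -12.75  -0.02] [ 0.003  0.003 -0.002]
[ 0.527 -0.018  0.19 ] call: [-2.000e+00 -1.275e+01  1.000e-02] [0. 0. 0.]
[ 0.527 -0.018  0.19 ] call: [-2.000e+00 -1.275e+01  1.000e-02] [0. 0. 0.]
```

step_arm(
  moves=[
    [0.7,-0.6,-4,0,0,0,0],
    [0.7,-1.2,-8,0,0,0,0],
    [0.7,-1.8,-12,0,0,0,0],
    [0.7,-2.0,-13,0,0,0,0],
  ],
)

```text
clock: 8.32
eef_pos: [0.5145, 0.2322, 0.1866]
ee_rot: [[-0.993, 0.122, -0.003], [0.122, 0.993, -0.003], [0.002, -0.003, -1.0]]
contact_force: [1.2, 0.6, 0.1]
finger_gap: 0.0599
grip_force: 0.0
```

step_arm(
  moves=[
    [0.7,-0.6,-4,0,0,0,0],
    [0.7,-1.2,-8,0,0,0,0],
    [0.7,-1.8,-12,0,0,0,0],
    [0.7,-2.0,-13,0,0,0,0],
  ],
)

```text
clock: 8.65
eef_pos: [0.519, 0.101, 0.1868]
ee_rot: [[-0.992, 0.122, -0.002], [0.122, 0.992, -0.002], [0.002, -0.002, -1.0]]
contact_force: [0.0, -0.4, -0.2]
finger_gap: 0.0597
grip_force: 0.0
```

step_arm(
  moves=[
    [0.7,-0.6,-4,0,0,0,0],
    [0.7,-1.2,-8,0,0,0,0],
    [0.7,-1.8,-12,0,0,0,0],
    [0.7,-2.0,-12.3,0,0,0,0],
    [0.7,-2.0,-12.3,0,0,0,0],
  ],
)

```text
clock: 9.07
eef_pos: [0.525, -0.0211, 0.1869]
ee_rot: [[-0.992, 0.123, -0.001], [0.123, 0.992, -0.0], [0.001, -0.0, -1.0]]
contact_force: [0.1, 0.9, -0.7]
finger_gap: 0.06
grip_force: 0.0
```

Run:
```python
from h import *
o=robot.get_obs(); print(o["eef_pos"])
im=robot.get_image("wrist"); save(im,"w2")
g=cv2.cvtColor(im["img"],cv2.COLOR_RGB2GRAY)
for T in ["relay","heatsink"]:
  for r in robot.find_in(T,im)[:2]: print(T,r)
print(w2px(im,[(.525,-.0185,.109)]))
plan([(.527,-.0185,.085)],np.pi/2-.118)
```

```text
[ 0.52502493 -0.02106048  0.18690388]
relay {'position': [216.2, 279.2], 'p': 0.87}
[[233.74306983 278.00464889]]
[ 0.527  -0.0185  0.085 ] call: [-2.200e-01 -1.000e-02  1.022e+01] [ 0.    -0.001 -0.001]
```

View pics/w2.png

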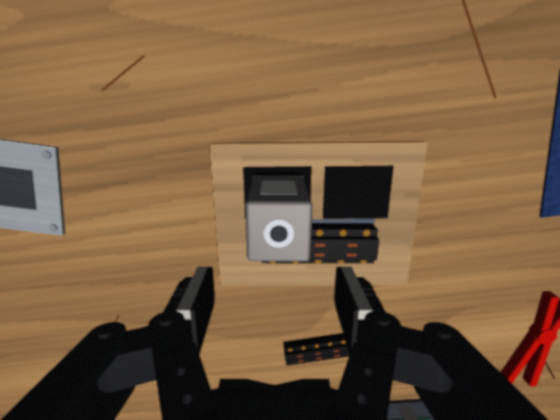

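The relay mark is at (234,279), matching (.525,-.0185). It is square to the tool and the left pad is empty.

step_arm(
  moves=[
    [0.7,-0.2,0,3,0,0,0],
    [0.7,-0.2,0,6,0,0,0],
    [0.7,-0.2,0,9,0,0,0],
    [0.7,-0.2,0,10.2,0,0,0],
    [0.7,-0.2,0,10.2,0,0,0],
  ],
)

```text
clock: 9.63
eef_pos: [0.5249, -0.0175, 0.0827]
ee_rot: [[-0.993, 0.117, -0.006], [0.117, 0.993, 0.0], [0.006, -0.0, -1.0]]
contact_force: [-0.4, -0.2, -0.1]
finger_gap: 0.0597
grip_force: 0.0
```

step_arm(
  moves=[
    [0.4,0,0,0,0,0,0],
    [0.4,0,0,0,0,0,0],
    [0.4,0,0,0,0,0,0],
    [0.4,0,0,0,0,0,0],
    [0.4,0,0,0,0,0,0],
  ],
  force=40,
)

```text
clock: 10.05
eef_pos: [0.5276, -0.0193, 0.0866]
ee_rot: [[-0.993, 0.119, 0.001], [0.119, 0.993, -0.0], [-0.001, 0.0, -1.0]]
contact_force: [-0.5, -0.7, -1.4]
finger_gap: 0.0438
grip_force: 41.5
```

step_arm(
  moves=[
    [0.4,0,0,-1,0,0,0],
    [0.4,0,0,-2.5,0,0,0],
    [0.4,0,0,-4,0,0,0],
    [0.4,0,0,-5.5,0,0,0],
    [0.4,0,0,-6,0,0,0],
  ],
)

```text
clock: 10.47
eef_pos: [0.5282, -0.0195, 0.1487]
ee_rot: [[-0.993, 0.12, 0.003], [0.12, 0.993, -0.0], [-0.003, 0.0, -1.0]]
contact_force: [1.2, -0.1, -1.9]
finger_gap: 0.0434
grip_force: 41.6
```

Run:
```python
from h import *
plan([(.514,.284,.148),(.514,.284,.08)],np.pi/2-.118,maxd=.12)
```

```text
[0.514 0.284 0.148] call: [1.68 9.99 0.02] [ 0.     0.003 -0.002]
[0.514 0.284 0.148] call: [1.66 9.99 0.02] [0. 0. 0.]
[0.514 0.284 0.148] call: [1.66 9.99 0.02] [0. 0. 0.]
[0.514 0.284 0.08 ] call: [0.  0.  6.8] [0. 0. 0.]
```

step_arm(
  moves=[
    [0.4,0.2,1.5,0,0,0,0],
    [0.4,0.7,4.0,0,0,0,0],
    [0.4,1.1,6.5,0,0,0,0],
    [0.4,1.5,9.0,0,0,0,0],
    [0.4,1.9,11.5,0,0,0,0],
  ],
)

```text
clock: 10.88
eef_pos: [0.5218, 0.098, 0.1461]
ee_rot: [[-0.993, 0.12, 0.0], [0.12, 0.993, -0.0], [-0.0, 0.0, -1.0]]
contact_force: [0.6, -0.2, -2.1]
finger_gap: 0.0432
grip_force: 41.6
```

step_arm(
  moves=[
    [0.4,0.4,2.5,0,0,0,0],
    [0.4,0.8,5.0,0,0,0,0],
    [0.4,1.2,7.5,0,0,0,0],
    [0.4,1.6,10.0,0,0,0,0],
    [0.4,2.0,12.0,0,0,0,0],
  ],
)

```text
clock: 11.3
eef_pos: [0.5164, 0.2203, 0.1459]
ee_rot: [[-0.993, 0.119, 0.0], [0.119, 0.993, 0.0], [-0.0, 0.0, -1.0]]
contact_force: [0.5, -0.6, -1.1]
finger_gap: 0.0437
grip_force: 41.6
```

step_arm(
  moves=[
    [0.4,0.3,2.0,0,0,0,0],
    [0.4,0.7,4.0,0,0,0,0],
    [0.4,1.0,6.0,0,0,0,0],
    [0.4,1.1,6.5,0,0,0,0],
    [0.4,1.1,6.5,0,0,0,0],
  ],
)

```text
clock: 11.72
eef_pos: [0.5131, 0.2856, 0.1457]
ee_rot: [[-0.993, 0.118, -0.0], [0.118, 0.993, -0.0], [0.0, -0.0, -1.0]]
contact_force: [0.4, -0.6, -2.2]
finger_gap: 0.044
grip_force: 41.7
```

step_arm(
  moves=[
    [0.4,0,0,1.5,0,0,0],
    [0.4,0,0,3.0,0,0,0],
    [0.4,0,0,4.5,0,0,0],
    [0.4,0,0,5.5,0,0,0],
    [0.4,0,0,5.5,0,0,0],
  ],
)

```text
clock: 12.13
eef_pos: [0.5123, 0.2828, 0.0888]
ee_rot: [[-0.993, 0.12, -0.003], [0.12, 0.993, -0.002], [0.003, -0.002, -1.0]]
contact_force: [0.4, -0.2, -2.2]
finger_gap: 0.0434
grip_force: 41.6
```

step_arm(
  moves=[
    [0.4,0,0,0.4,0,0,0],
    [0.4,0,0,0.8,0,0,0],
    [0.4,0,0,1.1,0,0,0],
    [0.4,0,0,1.1,0,0,0],
    [0.4,0,0,1.1,0,0,0],
  ],
)

```text
clock: 12.55
eef_pos: [0.5135, 0.2845, 0.08]
ee_rot: [[-0.993, 0.119, 0.0], [0.119, 0.993, 0.0], [-0.0, 0.0, -1.0]]
contact_force: [-0.3, -0.7, -2.1]
finger_gap: 0.0435
grip_force: 41.6
```

step_arm(
  moves=[
    [0.4,0,0,0.2,0,0,0],
    [0.4,0,0,0.25,0,0,0],
    [0.4,0,0,0.25,0,0,0],
  ],
)

```text
clock: 12.8
eef_pos: [0.5134, 0.2845, 0.0774]
ee_rot: [[-0.993, 0.119, 0.0], [0.119, 0.993, 0.0], [-0.0, 0.0, -1.0]]
contact_force: [-0.4, -0.6, -2.2]
finger_gap: 0.0437
grip_force: 41.8
```

step_arm(
  moves=[
    [0.7,0,0,0,0,0,0],
    [0.7,0,0,0,0,0,0],
    [0.7,0,0,0,0,0,0],
    [0.7,0,0,0,0,0,0],
  ],
)

```text
clock: 13.13
eef_pos: [0.5135, 0.2846, 0.0775]
ee_rot: [[-0.993, 0.119, 0.0], [0.119, 0.993, 0.0], [-0.0, 0.0, -1.0]]
contact_force: [-0.3, -0.5, 0.2]
finger_gap: 0.0597
grip_force: 0.0
```

step_arm(
  moves=[
    [0.7,0,0,-3,0,0,0],
    [0.7,0,0,-6,0,0,0],
    [0.7,0,0,-9,0,0,0],
    [0.7,0,0,-11,0,0,0],
    [0.7,0,0,-11,0,0,0],
  ],
)

```text
clock: 13.55
eef_pos: [0.5152, 0.2855, 0.1921]
ee_rot: [[-0.993, 0.119, 0.006], [0.119, 0.993, 0.003], [-0.006, 0.004, -1.0]]
contact_force: [0.5, 0.3, -0.9]
finger_gap: 0.0596
grip_force: 0.0
```

Run:
```python
from h import *
im=robot.get_image("side"); save(im,"s2")
a=im["img"][130:270,200:400]; cv2.imwrite("pics/s2c.png",cv2.resize(a[:,:,::-1],None,fx=4,fy=4,interpolation=2))
tp=robot.get_image("top")
r=robot.regions_of("relay_base",tp)[0]; print(r["p"],r["position"])
g=cv2.cvtColor(tp["img"],cv2.COLOR_RGB2GRAY)
t=tp["img"]; cv2.imwrite("pics/t2c.png",cv2.resize(t[130:230,200:340,::-1],None,fx=5.5,fy=5.5,interpolation=2))
def rect(mask,z,n):
    N,l,s,c=cv2.connectedComponentsWithStats(mask.astype(np.uint8))
    i=1+np.argmax(s[1:,4]); ys,xs=np.nonzero(l==i); w=px2w(tp,np.c_[ys,xs],z)[:,:2]
    q=cv2.minAreaRect((w*1000).astype(np.float32)); print(n,px2w(tp,c[i][::-1],z)[0].round(4),q)
def win(r0,r1,c0,c1,th):
    m=np.zeros((420,560),bool); m[r0:r1,c0:c1]=g[r0:r1,c0:c1]<th; return m
rect(win(174,212,232,272,62),.013,"padL"); rect(win(174,214,272,315,62),.013,"padR")
rect(win(200,245,400,476,100),.006,"outline")
m=np.zeros((420,560),bool); m[185:260,385:490]=(t[185:260,385:490].max(2).astype(int)-t[185:260,385:490].min(2)<30); rect(m,.006,"plate")
plan([(.57,.015,.2)],np.pi/2-.118+np.pi/2)
plan([(.57,.015,.2)],np.pi/2-.118-np.pi/2)
print(robot.get_obs()["joint_pos"])
```

```text
0.84 [96.2, 283.8]
padL [0.5346 0.0547 0.013 ] ((532.359375, 56.99712371826172), (61.06840896606445, 50.004364013671875), 83.66242218017578)
padR [ 0.5231 -0.0186  0.013 ] ((523.326904296875, -18.65066909790039), (61.572505950927734, 50.181549072265625), 82.88175964355469)
outline [ 0.4786 -0.3073  0.006 ] ((478.406005859375, -307.1867370605469), (113.08869171142578, 39.788291931152344), 75.04205322265625)
plate [ 0.4781 -0.3067  0.006 ] ((478.3709411621094, -306.62005615234375), (161.1959686279297, 90.15007781982422), 75.05426788330078)
[0.57  0.015 0.2  ] call: [ -4.43 -13.03  -0.66] [-0.    -0.    -1.573]
[0.57  0.015 0.2  ] call: [13.04 -4.41 -0.66] [0. 0. 0.]
[0.57  0.015 0.2  ] call: [ -4.43 -13.03  -0.66] [-0.     0.     1.569]
[0.57  0.015 0.2  ] call: [-13.04   4.41  -0.66] [0. 0. 0.]
[ 5.06021539e-01  3.73080521e-01  1.18967371e-03  1.19922461e+00
 -6.90142697e-05  6.25871061e-01]
```

View pics/s2c.png

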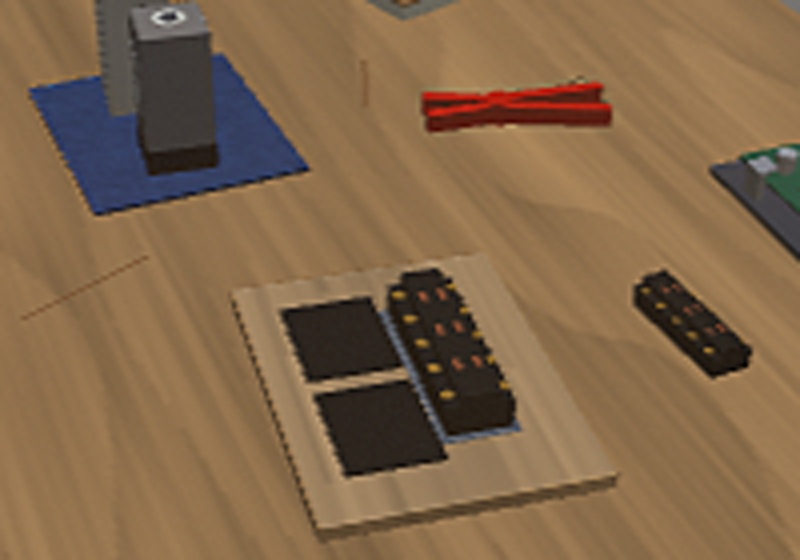

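View pics/t2c.png

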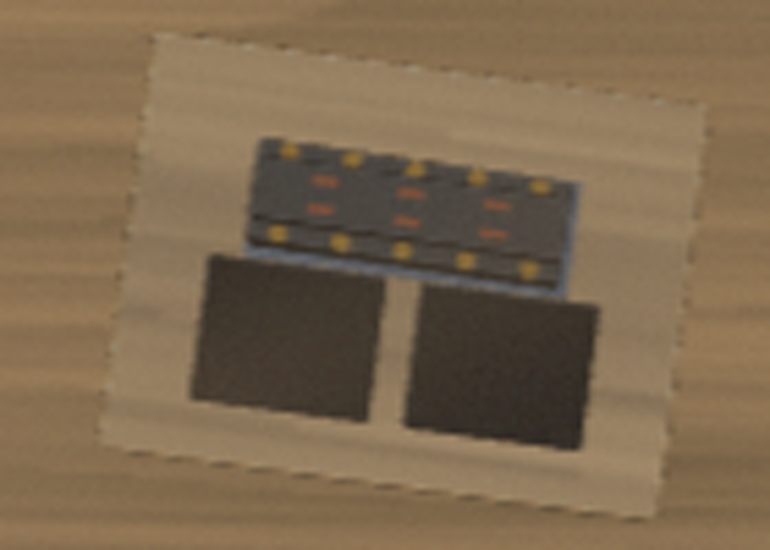

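Both blocks stand upright on the blue mat (crop: relay at (90,175), heatsink behind it). The base stays on its patch with both pads free, and its outline centre in the top view is about (169,275).

Run:
```python
from h import *
tp=robot.get_image("top")
f=lambda x,y:(130+y/5.5-.4,200+x/5.5-.4)
print(px2w(tp,[f(413,214),f(262,138),f(578,182),f(250,245),f(562,290)],.028).round(4))
o=robot.get_obs(); p=np.array(o["eef_pos"]); A=[1.451,.928,.405]; d=np.array([.578,.016,.2])-p
for a in A: print((down(a).T@(d/3)*100).round(2))
```

```text
[[ 0.5751  0.0135  0.028 ]
 [ 0.6007  0.0666  0.028 ]
 [ 0.5874 -0.0437  0.028 ]
 [ 0.5632  0.07    0.028 ]
 [ 0.5495 -0.0387  0.028 ]]
[-3.22 -8.62 -0.46]
[-7.1  -5.85 -0.46]
[-9.07 -1.53 -0.46]
```

step_arm(
  moves=[
    [0.65,-0.8,-2.1,0,0,0,0.12],
    [0.65,-1.6,-4.3,0,0,0,0.24],
    [0.65,-2.4,-6.4,0,0,0,0.36],
    [0.65,-3.2,-8.6,0,0,0,0.48],
    [0.65,-3.2,-8.6,0,0,0,0.523],
  ],
)

```text
clock: 14.17
eef_pos: [0.5347, 0.1919, 0.1857]
ee_rot: [[-0.795, 0.607, -0.002], [0.607, 0.795, -0.002], [0.001, -0.003, -1.0]]
contact_force: [0.2, 0.5, 0.9]
finger_gap: 0.056
grip_force: 0.0
```

step_arm(
  moves=[
    [0.65,-1.8,-1.5,0,0,0,0.12],
    [0.65,-3.6,-3,0,0,0,0.24],
    [0.65,-5.4,-4.5,0,0,0,0.36],
    [0.65,-7.1,-5.8,0,0,0,0.48],
    [0.65,-7.1,-5.8,0,0,0,0.523],
  ],
)

```text
clock: 14.58
eef_pos: [0.5569, 0.1031, 0.1857]
ee_rot: [[-0.385, 0.923, -0.002], [0.923, 0.385, -0.002], [-0.001, -0.003, -1.0]]
contact_force: [-0.1, 0.7, -0.3]
finger_gap: 0.055
grip_force: 0.0
```

step_arm(
  moves=[
    [0.65,-2.3,-0.4,0,0,0,0.12],
    [0.65,-4.6,-0.8,0,0,0,0.24],
    [0.65,-6.9,-1.2,0,0,0,0.36],
    [0.65,-9.1,-1.5,0,0,0,0.48],
    [0.65,-9.1,-1.5,0,0,0,0.523],
  ],
)

```text
clock: 15.0
eef_pos: [0.5791, 0.0135, 0.1856]
ee_rot: [[0.127, 0.992, -0.002], [0.992, -0.127, -0.001], [-0.001, -0.002, -1.0]]
contact_force: [-0.1, 1.5, 0.3]
finger_gap: 0.0555
grip_force: 0.0
```

Run:
```python
from h import *
robot.get_image("top"); o=robot.get_obs(); print(o["eef_pos"],o["ee_rot"].round(3),o["finger_gap"])
plan([(.5753,.0135,.075),(.5753,.0135,.041)],-.119)
im=robot.get_image("wrist"); print(robot.find_in("relay_base",im)[:2]); save(im,"w3")
print(w2px(im,[(.5753,.0135,.035)]))
```

```text
[0.5786483  0.01484567 0.18560844] [[ 0.126  0.992 -0.003]
 [ 0.992 -0.126 -0.   ]
 [-0.001 -0.003 -1.   ]] 0.055792524473738586
[0.5753 0.0135 0.075 ] call: [-0.17 -0.29 11.06] [-0.003  0.001 -0.008]
[0.5753 0.0135 0.041 ] call: [0.  0.  3.4] [0. 0. 0.]
[{'position': [196.9, 269.4], 'p': 0.82}, {'position': [188.1, 417.1], 'p': 0.8}]
[[205.23494422 269.25459578]]
```

View pics/w3.png

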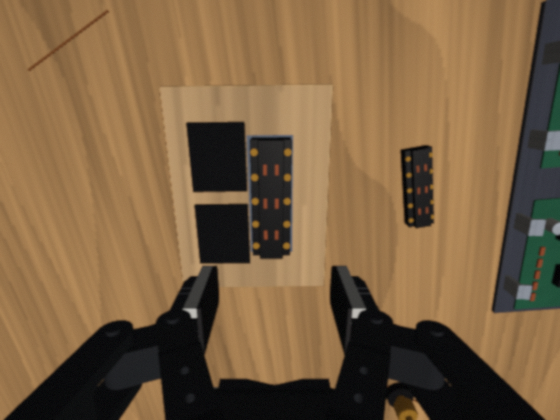

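The large base is at (197,271), square to the tool. The small look-alike at (187,418) stays. I'll check a scale discrepancy along its length.

Run:
```python
from h import *
im=robot.get_image("wrist")
u=np.array([np.cos(-.119),np.sin(-.119)]);v=np.array([-u[1],u[0]]);c=np.array([.5753,.0135])
for z in(.028,):
  for s in(-1,1):
    for w in(-1,1): print("base",s,w,w2px(im,[[*(c+w*.018*u+s*.055*v),z]])[0].round(1))
for pc in ([.5324,.057],[.5233,-.0187]):
  for s in(-1,1): print("pad",pc,w2px(im,[[*(np.array(pc)+.026*u*k+s*.032*v),.013] for k in (-1,1)]).round(1).tolist())
cv2.imwrite("pics/w3c.png",cv2.resize(im["img"][80:290,150:340,::-1],None,fx=2.8,fy=2.8,interpolation=2))
```

```text
base -1 -1 [258.8 251.4]
base -1 1 [258.9 288.7]
base 1 -1 [142.8 248.5]
base 1 1 [142.9 290.8]
pad [0.5324, 0.057] [[193.4, 192.2], [193.5, 247.1]]
pad [0.5324, 0.057] [[123.3, 186.2], [123.4, 245.2]]
pad [0.5233, -0.0187] [[265.2, 198.3], [265.3, 249.0]]
pad [0.5233, -0.0187] [[205.7, 193.2], [205.8, 247.4]]
```

View pics/w3c.png

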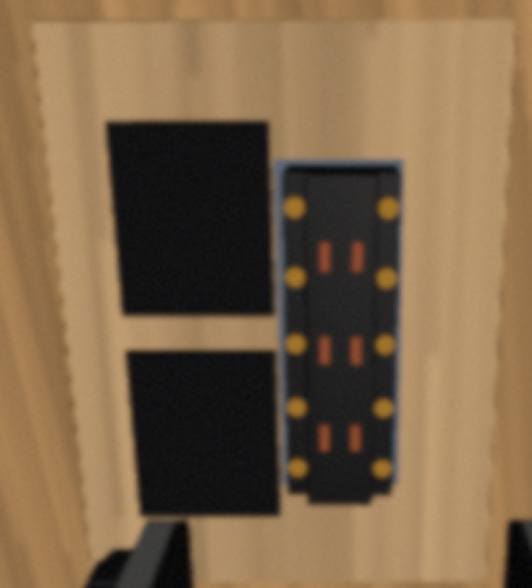

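The base sits about 1–2 mm farther (+x, +y) than the first estimate, so I'll use (.5765,.0148).

step_arm(
  moves=[
    [0.65,0,-0.2,3,0,0,-0.008],
    [0.65,0,-0.2,6,0,0,-0.008],
    [0.65,0,-0.2,9,0,0,-0.008],
    [0.65,0,-0.2,11,0,0,-0.008],
    [0.65,0,-0.2,11,0,0,-0.008],
  ],
)

```text
clock: 15.62
eef_pos: [0.5738, 0.0177, 0.0729]
ee_rot: [[0.107, 0.994, -0.007], [0.994, -0.107, -0.0], [-0.001, -0.007, -1.0]]
contact_force: [-0.9, 0.0, -0.1]
finger_gap: 0.0554
grip_force: 0.0
```

step_arm(
  moves=[
    [0.65,0,0,1,0,0,0],
    [0.65,0,0,2,0,0,0],
    [0.65,0,0,2.8,0,0,0],
    [0.65,0,0,2.8,0,0,0],
    [0.65,0,0,2.8,0,0,0],
  ],
)

```text
clock: 16.03
eef_pos: [0.577, 0.017, 0.0494]
ee_rot: [[0.11, 0.994, -0.0], [0.994, -0.11, -0.0], [-0.0, -0.0, -1.0]]
contact_force: [-0.2, -0.2, -0.7]
finger_gap: 0.0555
grip_force: 0.0
```

step_arm(
  moves=[
    [0.65,-0.2,0,0.4,0,0,0.009],
    [0.65,-0.2,0,0.8,0,0,0.009],
    [0.65,-0.2,0,0.8,0,0,0.009],
    [0.65,-0.2,0,0.8,0,0,0.009],
  ],
)

```text
clock: 16.37
eef_pos: [0.5767, 0.0149, 0.0412]
ee_rot: [[0.119, 0.993, -0.0], [0.993, -0.119, -0.0], [-0.0, -0.0, -1.0]]
contact_force: [0.1, 0.2, 0.1]
finger_gap: 0.0556
grip_force: 0.0
```

step_arm(
  moves=[
    [0.3,0,0,0,0,0,0],
    [0.3,0,0,0,0,0,0],
    [0.3,0,0,0,0,0,0],
    [0.3,0,0,0,0,0,0],
    [0.3,0,0,0,0,0,0],
  ],
  force=35,
)

```text
clock: 16.78
eef_pos: [0.577, 0.015, 0.0416]
ee_rot: [[0.119, 0.993, 0.001], [0.993, -0.119, -0.0], [-0.0, 0.001, -1.0]]
contact_force: [0.0, 0.0, 3.7]
finger_gap: 0.0351
grip_force: 35.7
```

step_arm(
  moves=[
    [0.3,0,0,-1,0,0,0],
    [0.3,0,0,-3,0,0,0],
    [0.3,0,0,-5.5,0,0,0],
    [0.3,0,0,-7.5,0,0,0],
    [0.3,0,0,-8,0,0,0],
  ],
)

```text
clock: 17.2
eef_pos: [0.5782, 0.0151, 0.1249]
ee_rot: [[0.119, 0.993, 0.004], [0.993, -0.119, 0.0], [0.001, 0.004, -1.0]]
contact_force: [0.0, 0.2, -1.0]
finger_gap: 0.0353
grip_force: 35.3
```

Run:
```python
from h import *
plan([(.4784,-.307,.12),(.4784,-.307,.05)],-.261,maxd=.13)
```

```text
[ 0.4784 -0.307   0.12  ] call: [-11.05  -2.03   0.15] [ 0.004 -0.001  0.142]
[ 0.4784 -0.307   0.12  ] call: [-11.23  -0.44   0.16] [0. 0. 0.]
[ 0.4784 -0.307   0.12  ] call: [-11.23  -0.44   0.16] [0. 0. 0.]
[ 0.4784 -0.307   0.05  ] call: [0. 0. 7.] [0. 0. 0.]
```

step_arm(
  moves=[
    [0.3,-1.5,-0.3,0,0,0,0.03],
    [0.3,-4,-0.7,0,0,0,0.06],
    [0.3,-6.5,-1.2,0,0,0,0.1],
    [0.3,-9,-1.6,0,0,0,0.142],
    [0.3,-11,-2,0,0,0,0.142],
  ],
)

```text
clock: 17.62
eef_pos: [0.5429, -0.0931, 0.1208]
ee_rot: [[0.261, 0.965, -0.001], [0.965, -0.261, -0.0], [-0.0, -0.001, -1.0]]
contact_force: [1.2, -0.6, -2.3]
finger_gap: 0.0352
grip_force: 35.3
```

step_arm(
  moves=[
    [0.3,-2.3,-0.1,0,0,0,0],
    [0.3,-4.6,-0.2,0,0,0,0],
    [0.3,-6.8,-0.3,0,0,0,0],
    [0.3,-9,-0.35,0,0,0,0],
    [0.3,-11.2,-0.4,0,0,0,0],
  ],
)

```text
clock: 18.03
eef_pos: [0.5103, -0.1999, 0.1209]
ee_rot: [[0.258, 0.966, -0.001], [0.966, -0.258, 0.0], [0.0, -0.001, -1.0]]
contact_force: [1.2, 0.3, -1.4]
finger_gap: 0.0349
grip_force: 35.3
```

step_arm(
  moves=[
    [0.3,-2.5,-0.1,0,0,0,0],
    [0.3,-5,-0.2,0,0,0,0],
    [0.3,-8,-0.3,0,0,0,0],
    [0.3,-10.5,-0.4,0,0,0,0],
    [0.3,-11.2,-0.4,0,0,0,0],
  ],
)

```text
clock: 18.45
eef_pos: [0.477, -0.309, 0.1208]
ee_rot: [[0.26, 0.965, -0.001], [0.965, -0.26, -0.001], [-0.001, -0.001, -1.0]]
contact_force: [-1.3, -0.1, -1.3]
finger_gap: 0.0351
grip_force: 35.3
```

step_arm(
  moves=[
    [0.3,0,0,2,0,0,0],
    [0.3,0,0,4,0,0,0],
    [0.3,0,0,5,0,0,0],
    [0.3,0,0,5,0,0,0],
    [0.3,0,0,5,0,0,0],
  ],
)

```text
clock: 18.87
eef_pos: [0.4781, -0.3056, 0.071]
ee_rot: [[0.258, 0.966, -0.001], [0.966, -0.258, 0.001], [0.0, -0.002, -1.0]]
contact_force: [-0.5, -0.5, -2.2]
finger_gap: 0.0348
grip_force: 35.3
```

Run:
```python
from h import *
im=robot.get_image("wrist"); o=robot.get_obs(); print(o["eef_pos"],np.arctan2(o["ee_rot"][1,1],o["ee_rot"][0,1]))
p=o["eef_pos"]
plan([(.4784,-.307,.045)],-.261)
u=np.array([np.cos(-.261),np.sin(-.261)]);v=np.array([-u[1],u[0]]);c=np.array([.4784,-.307])
b=im["img"].copy()
for q in w2px(im,[[*(c+w*.020*u+s*.057*v),.006] for s,w in((-1,-1),(-1,1),(1,1),(1,-1))]+[[*(p[:2]+w*.018*u+s*.055*v),p[2]-.0316+.018] for s,w in((-1,-1),(-1,1),(1,1),(1,-1))]): cv2.circle(b,(int(q[1]+.5),int(q[0]+.5)),1,(0,255,0),-1); print(q.round(1))
cv2.imwrite("pics/w4.png",cv2.resize(b[100:360,150:430,::-1],None,fx=2.2,fy=2.2,interpolation=2))
```

```text
[ 0.47866851 -0.30597939  0.07178679] -0.2605395547450607
[ 0.4784 -0.307   0.045 ] call: [-0.11  0.    2.68] [0. 0. 0.]
[321.9 244. ]
[321.9 302.2]
[155.5 307.9]
[155.5 237.9]
[381.2 238.7]
[381.3 306.7]
[177.2 315.5]
[177.2 229.2]
```

View pics/w4.png

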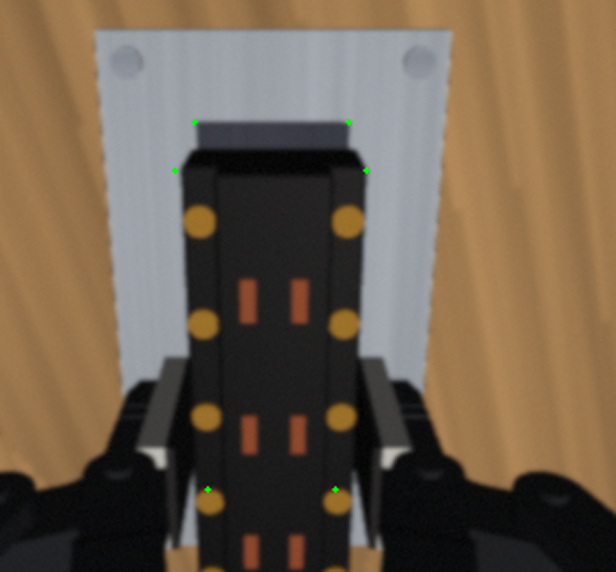

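Here the base is just short of the outline's height. The outline's far end is at crop row 122 and the base's at 165, aligned sideways within 0.5 mm. I'll shift by -0.2 cm along its length and go down.

step_arm(
  moves=[
    [0.3,-0.2,0,1,0,0,0],
    [0.3,-0.2,0,2,0,0,0],
    [0.3,-0.2,0,2.9,0,0,0],
    [0.3,-0.2,0,2.9,0,0,0],
    [0.3,-0.2,0,2.9,0,0,0],
  ],
)

```text
clock: 19.33
eef_pos: [0.4773, -0.3078, 0.0415]
ee_rot: [[0.258, 0.966, -0.001], [0.966, -0.258, 0.001], [0.0, -0.002, -1.0]]
contact_force: [-0.1, -0.3, -1.4]
finger_gap: 0.0349
grip_force: 35.3
```

Run:
```python
from h import *
im=robot.get_image("wrist"); o=robot.get_obs(); print(o["eef_pos"])
p=o["eef_pos"]
u=np.array([np.cos(-.261),np.sin(-.261)]);v=np.array([-u[1],u[0]]);c=np.array([.4784,-.307])
print(w2px(im,[[*(c+w*.020*u+.057*v),.006] for w in(-1,1)]).round(1), w2px(im,[[*(c+w*.018*u+.055*v),p[2]-.0316+.018] for w in(-1,1)]).round(1),w2px(im,[[*(c+w*.018*u+.055*v),p[2]-.0316] for w in(-1,1)]).round(1))
cv2.imwrite("pics/w5.png",cv2.resize(im["img"][130:230,200:350,::-1],None,fx=5,fy=5,interpolation=2))
```

```text
[ 0.47763583 -0.30802371  0.04205131]
[[160.1 231.5]
 [160.1 314.6]] [[174.  229.6]
 [174.  316. ]] [[166.  234.7]
 [165.9 311.3]]
```

View pics/w5.png

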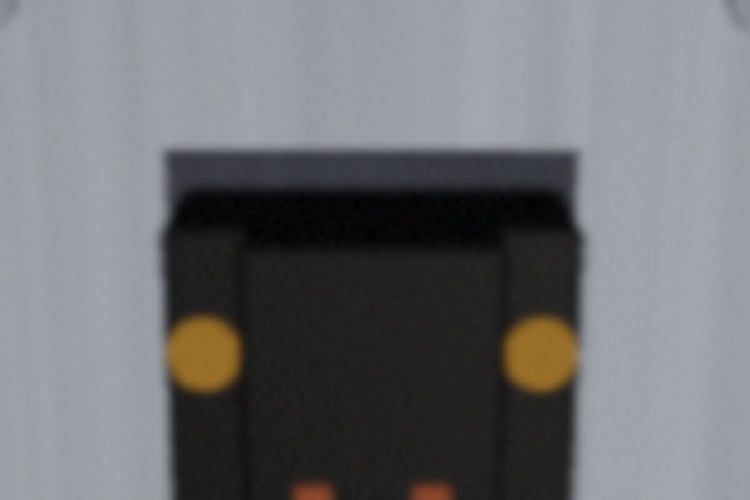

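Laterally centred (outline columns 164–578, base 165–580). Lengthwise it is about 0.8 mm short of the outline's far side, so I'll correct by +0.1 cm and lower.

step_arm(
  moves=[
    [0.3,0.08,0,0.15,0,0,0],
    [0.3,0.08,0,0.3,0,0,0],
    [0.3,0.08,0,0.4,0,0,0],
    [0.3,0.08,0,0.45,0,0,0],
    [0.3,0.08,0,0.45,0,0,0],
  ],
)

```text
clock: 19.8
eef_pos: [0.478, -0.3074, 0.0378]
ee_rot: [[0.258, 0.966, -0.0], [0.966, -0.258, -0.0], [-0.0, -0.0, -1.0]]
contact_force: [-0.4, 0.1, -1.2]
finger_gap: 0.0352
grip_force: 35.3
```

step_arm(
  moves=[
    [0.3,0,0,0.08,0,0,0],
    [0.3,0,0,0.08,0,0,0],
    [0.3,0,0,0.08,0,0,0],
  ],
)

```text
clock: 20.05
eef_pos: [0.4781, -0.3074, 0.0376]
ee_rot: [[0.258, 0.966, 0.0], [0.966, -0.258, -0.0], [-0.0, 0.0, -1.0]]
contact_force: [-1.6, 1.1, 6.1]
finger_gap: 0.0352
grip_force: 36.0
```

step_arm(
  moves=[
    [0.6,0,0,0,0,0,0],
    [0.6,0,0,0,0,0,0],
    [0.6,0,0,0,0,0,0],
    [0.6,0,0,0,0,0,0],
  ],
)

```text
clock: 20.38
eef_pos: [0.4781, -0.3074, 0.037]
ee_rot: [[0.258, 0.966, 0.0], [0.966, -0.258, -0.0], [-0.0, 0.0, -1.0]]
contact_force: [2.1, 0.3, -0.1]
finger_gap: 0.051
grip_force: 0.0
```

step_arm(
  moves=[
    [0.65,0,0,-3,0,0,0],
    [0.65,0,0,-6,0,0,0],
    [0.65,0,0,-9,0,0,0],
    [0.65,0,0,-13,0,0,0],
    [0.65,0,0,-15,0,0,0],
  ],
)

```text
clock: 20.8
eef_pos: [0.4789, -0.308, 0.1912]
ee_rot: [[0.258, 0.966, 0.003], [0.966, -0.258, -0.002], [-0.001, 0.004, -1.0]]
contact_force: [0.8, -0.9, -0.5]
finger_gap: 0.0551
grip_force: 0.0
```

Run:
```python
from h import *
tp=robot.get_image("top"); im=robot.get_image("wrist"); o=robot.get_obs(); print(o["eef_pos"],o["joint_pos"].round(3))
a=cv2.resize(im["img"][100:330,190:370,::-1],None,fx=2.5,fy=2.5,interpolation=2)
b=cv2.resize(tp["img"][180:265,385:490,::-1],(380,308),interpolation=2)
c=np.zeros((575,800,3),np.uint8); c[:,:450]=a[:575,:450]; c[:308,455:800]=b[:,:345]; cv2.imwrite("pics/pl.png",c)
u=np.array([np.cos(-.261),np.sin(-.261)]);v=np.array([-u[1],u[0]]);cc=np.array([.4784,-.307])
print(((w2px(im,[[*(cc+w*.020*u+s*.057*v),.006] for s,w in((-1,-1),(-1,1),(1,1),(1,-1))])-[100,190])*2.5).round(0))
print(((w2px(im,[[*(cc+w*.018*u+s*.055*v),.024] for s,w in((-1,-1),(-1,1),(1,1),(1,-1))])-[100,190])*2.5).round(0))
```

```text
[ 0.47978234 -0.30851829  0.19119614] [-0.571  0.338 -0.04   1.185 -0.     1.26 ]
[[358. 151.]
 [358. 246.]
 [ 79. 250.]
 [ 79. 143.]]
[[373. 153.]
 [372. 243.]
 [ 90. 247.]
 [ 90. 145.]]
```

View pics/pl.png

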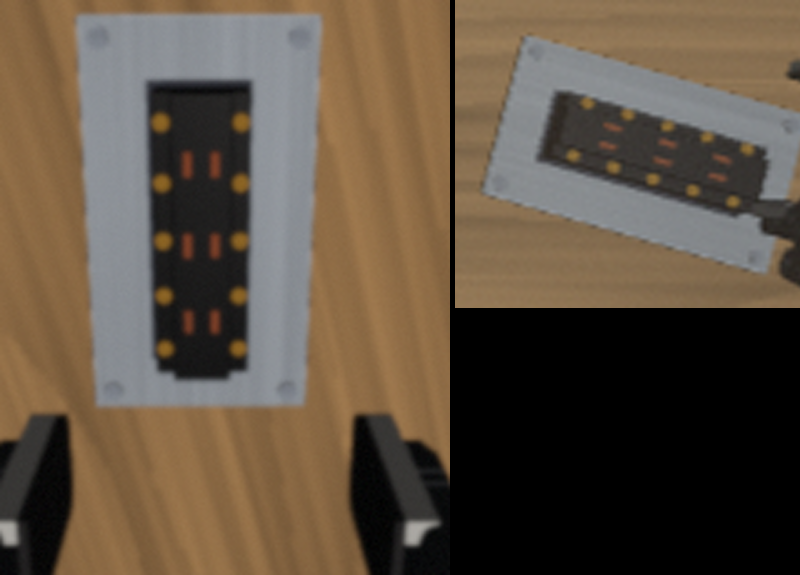

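The base lies on the outline evenly, with all four outline margins within about 0.5 mm of the expected pixels. Next is the relay's return, and from here I'll rely on numbers rather than more pictures.

Run:
```python
from h import *
o=robot.get_obs(); p=np.array(o["eef_pos"]); a0=np.arctan2(o["ee_rot"][1,1],o["ee_rot"][0,1]); a1=np.pi/2-.1195
d=(np.array([.5134,.2845,.195])-p)/4; print(a0,a1)
for i in range(4): print((down(a0+(a1-a0)*i/4).T@d*100).round(2), -(a1-a0)/4)
```

```text
-0.26102794541698265 1.4512963267948966
[14.54 -3.01 -0.1 ] -0.4280810680529698
[14.48  3.29 -0.1 ] -0.4280810680529698
[11.81  9.01 -0.1 ] -0.4280810680529698
[ 7.  13.1 -0.1] -0.4280810680529698
```

step_arm(
  moves=[
    [0.7,3.5,-0.8,-0.1,0,0,-0.107],
    [0.7,7,-1.5,-0.1,0,0,-0.214],
    [0.7,10.8,-2.2,-0.1,0,0,-0.321],
    [0.7,14.5,-3,-0.1,0,0,-0.428],
    [0.7,14.5,-3,-0.1,0,0,-0.428],
  ],
)

```text
clock: 21.32
eef_pos: [0.4857, -0.1543, 0.1872]
ee_rot: [[-0.177, 0.984, -0.002], [0.984, 0.177, 0.002], [0.003, -0.001, -1.0]]
contact_force: [0.3, -0.1, -0.2]
finger_gap: 0.0596
grip_force: 0.0
```

step_arm(
  moves=[
    [0.7,3.5,0.8,-0.1,0,0,-0.107],
    [0.7,7.2,1.6,-0.1,0,0,-0.214],
    [0.7,10.8,2.5,-0.1,0,0,-0.321],
    [0.7,14.5,3.3,-0.1,0,0,-0.428],
    [0.7,14.5,3.3,-0.1,0,0,-0.428],
  ],
)

```text
clock: 21.73
eef_pos: [0.4946, -0.0061, 0.1882]
ee_rot: [[-0.569, 0.822, -0.001], [0.822, 0.569, 0.002], [0.002, 0.0, -1.0]]
contact_force: [-0.2, -0.4, 0.2]
finger_gap: 0.06
grip_force: 0.0
```

step_arm(
  moves=[
    [0.7,3,2.3,-0.1,0,0,-0.107],
    [0.7,6,4.5,-0.1,0,0,-0.214],
    [0.7,9,6.8,-0.1,0,0,-0.321],
    [0.7,11.8,9,-0.1,0,0,-0.428],
    [0.7,11.8,9,-0.1,0,0,-0.428],
  ],
)

```text
clock: 22.15
eef_pos: [0.5036, 0.1417, 0.189]
ee_rot: [[-0.859, 0.512, -0.0], [0.512, 0.859, 0.001], [0.001, 0.001, -1.0]]
contact_force: [-0.1, -0.6, 0.1]
finger_gap: 0.0596
grip_force: 0.0
```

step_arm(
  moves=[
    [0.7,1.8,3.3,-0.1,0,0,-0.107],
    [0.7,3.5,6.5,-0.1,0,0,-0.214],
    [0.7,5.2,9.8,-0.1,0,0,-0.321],
    [0.7,7,13.1,-0.1,0,0,-0.428],
    [0.7,7,13.1,-0.1,0,0,-0.428],
  ],
)

```text
clock: 22.57
eef_pos: [0.5121, 0.2904, 0.1896]
ee_rot: [[-0.994, 0.11, -0.0], [0.11, 0.994, 0.001], [0.0, 0.001, -1.0]]
contact_force: [-0.3, -1.6, -0.4]
finger_gap: 0.0595
grip_force: 0.0
```

Run:
```python
from h import *
im=robot.get_image("wrist"); tp=robot.get_image("top"); o=robot.get_obs(); print(o["eef_pos"],np.arctan2(o["ee_rot"][1,1],o["ee_rot"][0,1]))
print(robot.mark_of("relay",im)[:1],robot.find_in("relay",im)[:1],w2px(im,[(.511,.2848,.1)]),w2px(im,[(.511,.2848,.004)]))
plan([(.5134,.2845,.078)],np.pi/2-.1195)
```

```text
[0.51147799 0.28608711 0.18965963] 1.4518770122086715
[{'position': [190.6, 268.9], 'p': 0.7}] [{'position': [209.8, 265.0], 'p': 0.6}] [[226.94732318 265.94780333]] [[191.03756503 268.14018397]]
[0.5134 0.2845 0.078 ] call: [-0.2   0.04 11.22] [-0.001 -0.001 -0.002]
```

step_arm(
  moves=[
    [0.7,-0.2,0,3,0,0,0],
    [0.7,-0.2,0,6,0,0,0],
    [0.7,-0.2,0,9,0,0,0],
    [0.7,-0.2,0,9,0,0,0],
    [0.7,-0.2,0,9,0,0,0],
  ],
)

```text
clock: 23.18
eef_pos: [0.513, 0.2833, 0.1003]
ee_rot: [[-0.993, 0.122, -0.003], [0.122, 0.993, -0.002], [0.003, -0.002, -1.0]]
contact_force: [1.2, -0.9, 0.6]
finger_gap: 0.0601
grip_force: 0.0
```

step_arm(
  moves=[
    [0.7,0,0,1,0,0,0],
    [0.7,0,0,1.6,0,0,0],
    [0.7,0,0,1.6,0,0,0],
    [0.7,0,0,1.6,0,0,0],
    [0.7,0,0,1.6,0,0,0],
  ],
)

```text
clock: 23.6
eef_pos: [0.5141, 0.2853, 0.0857]
ee_rot: [[-0.993, 0.119, 0.001], [0.119, 0.993, 0.0], [-0.001, 0.0, -1.0]]
contact_force: [0.2, -0.1, -0.2]
finger_gap: 0.0598
grip_force: 0.0
```

step_arm(
  moves=[
    [0.7,0.05,-0.08,0.5,0,0,0],
    [0.7,0.05,-0.08,0.8,0,0,0],
    [0.7,0.05,-0.08,0.8,0,0,0],
    [0.7,0.05,-0.08,0.8,0,0,0],
  ],
)

```text
clock: 23.93
eef_pos: [0.5129, 0.2843, 0.0767]
ee_rot: [[-0.993, 0.119, -0.001], [0.119, 0.993, -0.0], [0.001, -0.0, -1.0]]
contact_force: [0.5, -0.5, 0.8]
finger_gap: 0.0597
grip_force: 0.0
```

step_arm(
  moves=[
    [0.4,0,0,0,0,0,0],
    [0.4,0,0,0,0,0,0],
    [0.4,0,0,0,0,0,0],
    [0.4,0,0,0,0,0,0],
    [0.4,0,0,0,0,0,0],
  ],
  force=40,
)

```text
clock: 24.35
eef_pos: [0.5133, 0.2845, 0.0772]
ee_rot: [[-0.993, 0.119, 0.0], [0.119, 0.993, 0.0], [-0.0, 0.0, -1.0]]
contact_force: [0.2, 1.2, 1.7]
finger_gap: 0.0437
grip_force: 41.4
```

step_arm(
  moves=[
    [0.4,0,0,-1,0,0,0],
    [0.4,0,0,-2.5,0,0,0],
    [0.4,0,0,-4.5,0,0,0],
    [0.4,0,0,-6.5,0,0,0],
    [0.4,0,0,-7,0,0,0],
  ],
)

```text
clock: 24.77
eef_pos: [0.5141, 0.2849, 0.1503]
ee_rot: [[-0.993, 0.12, 0.003], [0.12, 0.993, 0.002], [-0.003, 0.002, -1.0]]
contact_force: [0.5, 1.3, -1.4]
finger_gap: 0.0435
grip_force: 41.2
```

Run:
```python
from h import *
print(robot.get_obs()["eef_pos"])
plan([(.5276,-.0193,.148)],np.pi/2-.1195,maxd=.12)
```

```text
[0.51413679 0.28494634 0.15031994]
[ 0.5276 -0.0193  0.148 ] call: [ -1.66 -10.02   0.06] [ 0.002  0.003 -0.   ]
[ 0.5276 -0.0193  0.148 ] call: [ -1.65 -10.02   0.08] [0. 0. 0.]
[ 0.5276 -0.0193  0.148 ] call: [ -1.65 -10.02   0.08] [0. 0. 0.]
```

step_arm(
  moves=[
    [0.4,-0.2,-1.5,0,0,0,0],
    [0.4,-0.7,-4.0,0,0,0,0],
    [0.4,-1.1,-6.5,0,0,0,0],
    [0.4,-1.5,-9.0,0,0,0,0],
    [0.4,-1.9,-11.5,0,0,0,0],
  ],
)

```text
clock: 25.18
eef_pos: [0.5173, 0.1662, 0.146]
ee_rot: [[-0.993, 0.119, -0.002], [0.119, 0.993, -0.001], [0.002, -0.001, -1.0]]
contact_force: [0.7, 0.0, -1.9]
finger_gap: 0.0435
grip_force: 41.3
```

step_arm(
  moves=[
    [0.4,-0.4,-2.5,0,0,0,0],
    [0.4,-0.8,-5.0,0,0,0,0],
    [0.4,-1.2,-7.5,0,0,0,0],
    [0.4,-1.6,-10.0,0,0,0,0],
    [0.4,-2.0,-12.0,0,0,0,0],
  ],
)

```text
clock: 25.6
eef_pos: [0.5226, 0.0442, 0.1461]
ee_rot: [[-0.993, 0.12, -0.002], [0.12, 0.993, -0.001], [0.002, -0.001, -1.0]]
contact_force: [-0.3, -0.7, -2.2]
finger_gap: 0.0438
grip_force: 41.4
```

step_arm(
  moves=[
    [0.4,-0.3,-2.0,0,0,0,0],
    [0.4,-0.7,-4.0,0,0,0,0],
    [0.4,-1.0,-6.0,0,0,0,0],
    [0.4,-1.1,-6.6,0,0,0,0],
    [0.4,-1.1,-6.6,0,0,0,0],
  ],
)

```text
clock: 26.02
eef_pos: [0.5261, -0.022, 0.1463]
ee_rot: [[-0.993, 0.122, -0.001], [0.122, 0.993, -0.0], [0.001, -0.0, -1.0]]
contact_force: [-1.0, 0.4, -2.0]
finger_gap: 0.0433
grip_force: 41.5
```

step_arm(
  moves=[
    [0.4,0,0,1.5,0,0,0],
    [0.4,0,0,3.0,0,0,0],
    [0.4,0,0,4.5,0,0,0],
    [0.4,0,0,4.5,0,0,0],
    [0.4,0,0,4.5,0,0,0],
  ],
)

```text
clock: 26.43
eef_pos: [0.5259, -0.0197, 0.1014]
ee_rot: [[-0.993, 0.119, -0.002], [0.119, 0.993, 0.0], [0.002, -0.0, -1.0]]
contact_force: [-0.2, 0.3, -2.5]
finger_gap: 0.0436
grip_force: 41.3
```

Run:
```python
from h import *
robot.get_image("top");robot.get_image("top")
print(robot.get_obs()["eef_pos"])
plan([(.5276,-.0193,.0865)],np.pi/2-.1195)
```

```text
[ 0.52704803 -0.01997107  0.10259957]
[ 0.5276 -0.0193  0.0865] call: [-0.05  0.07  1.61] [0. 0. 0.]
```

step_arm(
  moves=[
    [0.4,-0.05,0.07,0.5,0,0,0],
    [0.4,-0.05,0.07,1.0,0,0,0],
    [0.4,-0.05,0.07,1.4,0,0,0],
    [0.4,-0.05,0.07,1.5,0,0,0],
    [0.4,-0.05,0.07,1.5,0,0,0],
  ],
)

```text
clock: 26.95
eef_pos: [0.5271, -0.0198, 0.0866]
ee_rot: [[-0.993, 0.12, -0.001], [0.12, 0.993, -0.0], [0.001, -0.0, -1.0]]
contact_force: [0.2, 0.2, -2.9]
finger_gap: 0.0437
grip_force: 41.4
```

step_arm(
  moves=[
    [0.4,0,0,0,0,0,0],
    [0.4,0,0,0.1,0,0,0],
    [0.4,0,0,0.1,0,0,0],
    [0.4,0,0,0.1,0,0,0],
  ],
)

```text
clock: 27.28
eef_pos: [0.5275, -0.0198, 0.0862]
ee_rot: [[-0.993, 0.12, 0.0], [0.12, 0.993, -0.0], [-0.0, -0.0, -1.0]]
contact_force: [0.8, 0.3, -1.9]
finger_gap: 0.0437
grip_force: 41.6
```

step_arm(
  moves=[
    [0.4,0,0.07,0,0,0,0],
    [0.4,0,0.07,0.1,0,0,0],
    [0.4,0,0.07,0.1,0,0,0],
    [0.4,0,0.07,0.1,0,0,0],
  ],
)

```text
clock: 27.62
eef_pos: [0.5276, -0.0192, 0.0861]
ee_rot: [[-0.993, 0.12, 0.001], [0.12, 0.993, -0.0], [-0.001, -0.0, -1.0]]
contact_force: [-4.3, -0.5, 10.7]
finger_gap: 0.0436
grip_force: 42.7
```

step_arm(
  moves=[
    [0.7,0,0,0,0,0,0],
    [0.7,0,0,0,0,0,0],
    [0.7,0,0,0,0,0,0],
    [0.7,0,0,0,0,0,0],
  ],
)

```text
clock: 27.95
eef_pos: [0.5275, -0.0191, 0.085]
ee_rot: [[-0.993, 0.12, 0.0], [0.12, 0.993, -0.0], [-0.0, -0.0, -1.0]]
contact_force: [-0.2, 0.0, -0.2]
finger_gap: 0.06
grip_force: 0.0
```

step_arm(
  moves=[
    [0.7,0,0,-3,0,0,0],
    [0.7,0,0,-6,0,0,0],
    [0.7,0,0,-9,0,0,0],
    [0.7,0,0,-11,0,0,0],
    [0.7,0,0,-11,0,0,0],
  ],
)

```text
clock: 28.37
eef_pos: [0.5295, -0.0191, 0.1992]
ee_rot: [[-0.993, 0.119, 0.007], [0.119, 0.993, -0.0], [-0.007, 0.0, -1.0]]
contact_force: [0.2, -0.3, -0.3]
finger_gap: 0.0599
grip_force: 0.0
```

Run:
```python
from h import *
im=robot.get_image("wrist"); print(robot.get_obs()["eef_pos"])
g=cv2.cvtColor(im["img"],cv2.COLOR_RGB2GRAY)
for n in ("relay",): print(robot.mark_of(n,im)[:1],w2px(im,[(.5233,-.0187,.013),(.5233,-.0187,.109)]))
plan([(.5114,.3685,.195)],np.pi/2-.1195,maxd=.14)
```

```text
[ 0.52872804 -0.0191053   0.19698666]
[{'position': [185.8, 273.2], 'p': 0.75}] [[183.96182785 273.71521192]
 [218.13958845 273.6649711 ]]
[0.5114 0.3685 0.195 ] call: [2.090e+00 1.276e+01 1.000e-02] [ 0.     0.001 -0.   ]
[0.5114 0.3685 0.195 ] call: [2.090e+00 1.276e+01 1.000e-02] [0. 0. 0.]
[0.5114 0.3685 0.195 ] call: [2.090e+00 1.276e+01 1.000e-02] [0. 0. 0.]
```

step_arm(
  moves=[
    [0.7,0.6,3.8,0,0,0,0],
    [0.7,1.2,7.6,0,0,0,0],
    [0.7,1.9,11.4,0,0,0,0],
    [0.7,2.1,12.8,0,0,0,0],
  ],
)

```text
clock: 28.8
eef_pos: [0.5207, 0.1139, 0.1933]
ee_rot: [[-0.993, 0.118, -0.003], [0.118, 0.993, 0.001], [0.003, 0.0, -1.0]]
contact_force: [-0.3, -0.6, 0.3]
finger_gap: 0.0598
grip_force: 0.0
```

step_arm(
  moves=[
    [0.7,0.6,3.8,0,0,0,0],
    [0.7,1.2,7.6,0,0,0,0],
    [0.7,1.9,11.4,0,0,0,0],
    [0.7,2.1,12.8,0,0,0,0],
  ],
)

```text
clock: 29.13
eef_pos: [0.5152, 0.2439, 0.1931]
ee_rot: [[-0.993, 0.117, -0.002], [0.117, 0.993, 0.0], [0.002, -0.0, -1.0]]
contact_force: [-0.9, -1.2, 0.8]
finger_gap: 0.0601
grip_force: 0.0
```

step_arm(
  moves=[
    [0.7,0.6,3.8,0,0,0,0],
    [0.7,1.2,7.6,0,0,0,0],
    [0.7,1.9,11.4,0,0,0,0],
    [0.7,2.1,12.7,0,0,0,0],
    [0.7,2.1,12.7,0,0,0,0],
  ],
)

```text
clock: 29.55
eef_pos: [0.5098, 0.3713, 0.1928]
ee_rot: [[-0.993, 0.116, -0.002], [0.116, 0.993, -0.001], [0.002, -0.001, -1.0]]
contact_force: [-0.0, -1.0, 0.3]
finger_gap: 0.0597
grip_force: 0.0
```

Run:
```python
from h import *
im=robot.get_image("wrist"); robot.get_image("top"); print(robot.get_obs()["eef_pos"])
print(robot.mark_of("heatsink",im)[:1],w2px(im,[(.508,.3685,.004)]))
plan([(.5114,.3685,.10)],np.pi/2-.1195,maxd=.14)
```

```text
[0.51010699 0.3682047  0.19342341]
[{'position': [189.3, 270.8], 'p': 0.75}] [[189.57514576 271.32530154]]
[0.5114 0.3685 0.1   ] call: [-0.11  0.12  9.39] [-0.002 -0.001 -0.   ]
```

step_arm(
  moves=[
    [0.7,-0.1,0.1,3,0,0,0],
    [0.7,-0.1,0.1,6,0,0,0],
    [0.7,-0.1,0.1,9,0,0,0],
    [0.7,-0.1,0.1,9.4,0,0,0],
    [0.7,-0.1,0.1,9.4,0,0,0],
  ],
)

```text
clock: 30.12
eef_pos: [0.511, 0.3673, 0.0995]
ee_rot: [[-0.993, 0.121, -0.003], [0.121, 0.993, -0.003], [0.003, -0.003, -1.0]]
contact_force: [-0.3, -0.1, -0.0]
finger_gap: 0.0597
grip_force: 0.0
```

step_arm(
  moves=[
    [0.7,0,0,1,0,0,0],
    [0.7,0,0,1.6,0,0,0],
    [0.7,0,0,1.6,0,0,0],
    [0.7,0,0,1.6,0,0,0],
    [0.7,0,0,1.6,0,0,0],
  ],
)

```text
clock: 30.53
eef_pos: [0.5122, 0.3699, 0.0858]
ee_rot: [[-0.993, 0.119, 0.001], [0.119, 0.993, 0.001], [-0.001, 0.001, -1.0]]
contact_force: [0.1, -0.1, 0.1]
finger_gap: 0.0597
grip_force: 0.0
```

step_arm(
  moves=[
    [0.7,0.06,-0.15,0.4,0,0,0],
    [0.7,0.06,-0.15,0.7,0,0,0],
    [0.7,0.06,-0.15,0.7,0,0,0],
    [0.7,0.06,-0.15,0.7,0,0,0],
  ],
)

```text
clock: 30.87
eef_pos: [0.5109, 0.3681, 0.0778]
ee_rot: [[-0.993, 0.12, -0.0], [0.12, 0.993, -0.0], [0.0, -0.0, -1.0]]
contact_force: [-0.2, 0.3, 0.0]
finger_gap: 0.0599
grip_force: 0.0
```

step_arm(
  moves=[
    [0.4,0,0,0,0,0,0],
    [0.4,0,0,0,0,0,0],
    [0.4,0,0,0,0,0,0],
    [0.4,0,0,0,0,0,0],
    [0.4,0,0,0,0,0,0],
  ],
  force=40,
)

```text
clock: 31.28
eef_pos: [0.5111, 0.3682, 0.0781]
ee_rot: [[-0.993, 0.12, 0.0], [0.12, 0.993, 0.0], [-0.0, 0.0, -1.0]]
contact_force: [0.2, 0.1, 1.4]
finger_gap: 0.0435
grip_force: 41.5
```

step_arm(
  moves=[
    [0.4,0,0,-1,0,0,0],
    [0.4,0,0,-2.5,0,0,0],
    [0.4,0,0,-4.5,0,0,0],
    [0.4,0,0,-6.5,0,0,0],
    [0.4,0,0,-7,0,0,0],
  ],
)

```text
clock: 31.7
eef_pos: [0.512, 0.3689, 0.1515]
ee_rot: [[-0.993, 0.119, 0.003], [0.12, 0.993, 0.002], [-0.003, 0.003, -1.0]]
contact_force: [0.8, 0.3, -1.4]
finger_gap: 0.0439
grip_force: 41.4
```

Run:
```python
from h import *
print(robot.get_obs()["eef_pos"])
plan([(.5357,.0564,.148)],np.pi/2-.1195,maxd=.12)
```

```text
[0.51204997 0.36886627 0.15153372]
[0.5357 0.0564 0.148 ] call: [ -2.03 -10.25   0.1 ] [ 0.003  0.003 -0.   ]
[0.5357 0.0564 0.148 ] call: [ -2.02 -10.25   0.12] [0. 0. 0.]
[0.5357 0.0564 0.148 ] call: [ -2.02 -10.25   0.12] [0. 0. 0.]
```

step_arm(
  moves=[
    [0.4,-0.2,-1.5,0,0,0,0],
    [0.4,-0.8,-4.0,0,0,0,0],
    [0.4,-1.3,-6.5,0,0,0,0],
    [0.4,-1.8,-9.0,0,0,0,0],
    [0.4,-2.3,-11.5,0,0,0,0],
  ],
)

```text
clock: 32.12
eef_pos: [0.5193, 0.2494, 0.147]
ee_rot: [[-0.993, 0.119, -0.002], [0.119, 0.993, -0.001], [0.001, -0.001, -1.0]]
contact_force: [0.6, -0.2, -2.3]
finger_gap: 0.0435
grip_force: 41.3
```

step_arm(
  moves=[
    [0.4,-0.5,-2.5,0,0,0,0],
    [0.4,-1.0,-5.0,0,0,0,0],
    [0.4,-1.5,-7.5,0,0,0,0],
    [0.4,-2.0,-10.0,0,0,0,0],
    [0.4,-2.4,-12.2,0,0,0,0],
  ],
)

```text
clock: 32.53
eef_pos: [0.5285, 0.125, 0.1471]
ee_rot: [[-0.993, 0.12, -0.002], [0.12, 0.993, -0.001], [0.001, -0.001, -1.0]]
contact_force: [-0.1, -0.7, -2.1]
finger_gap: 0.0435
grip_force: 41.4
```

step_arm(
  moves=[
    [0.4,-0.4,-2.0,0,0,0,0],
    [0.4,-0.8,-4.0,0,0,0,0],
    [0.4,-1.2,-6.0,0,0,0,0],
    [0.4,-1.4,-7.0,0,0,0,0],
    [0.4,-1.4,-7.0,0,0,0,0],
  ],
)

```text
clock: 32.95
eef_pos: [0.5343, 0.0539, 0.1474]
ee_rot: [[-0.993, 0.122, -0.001], [0.122, 0.993, -0.001], [0.001, -0.001, -1.0]]
contact_force: [-0.8, -1.0, -2.5]
finger_gap: 0.0433
grip_force: 41.5
```

step_arm(
  moves=[
    [0.4,0,0,1.5,0,0,0],
    [0.4,0,0,3.0,0,0,0],
    [0.4,0,0,4.3,0,0,0],
    [0.4,0,0,4.3,0,0,0],
    [0.4,0,0,4.3,0,0,0],
  ],
)

```text
clock: 33.37
eef_pos: [0.5341, 0.0565, 0.1044]
ee_rot: [[-0.993, 0.119, -0.002], [0.119, 0.993, -0.0], [0.002, -0.0, -1.0]]
contact_force: [-0.5, 0.0, -1.9]
finger_gap: 0.0436
grip_force: 41.4
```

Run:
```python
from h import *
robot.get_image("top");robot.get_image("top")
print(robot.get_obs()["eef_pos"])
plan([(.5356,.0564,.0872)],np.pi/2-.1195)
```

```text
[0.53516348 0.05650773 0.10557331]
[0.5356 0.0564 0.0872] call: [-0.04 -0.01  1.84] [0. 0. 0.]
```

step_arm(
  moves=[
    [0.4,-0.04,0,0.5,0,0,0],
    [0.4,-0.04,0,1.0,0,0,0],
    [0.4,-0.04,0,1.5,0,0,0],
    [0.4,-0.04,0,1.7,0,0,0],
    [0.4,-0.04,0,1.7,0,0,0],
  ],
)

```text
clock: 33.88
eef_pos: [0.535, 0.056, 0.0875]
ee_rot: [[-0.993, 0.12, -0.001], [0.12, 0.993, -0.0], [0.001, -0.0, -1.0]]
contact_force: [0.4, -0.6, -1.9]
finger_gap: 0.0438
grip_force: 41.5
```

step_arm(
  moves=[
    [0.4,0,0,0,0,0,0],
    [0.4,0,0,0.1,0,0,0],
    [0.4,0,0,0.15,0,0,0],
    [0.4,0,0,0.15,0,0,0],
  ],
)

```text
clock: 34.22
eef_pos: [0.5355, 0.056, 0.0871]
ee_rot: [[-0.993, 0.12, 0.001], [0.12, 0.993, -0.0], [-0.001, 0.0, -1.0]]
contact_force: [0.5, -0.8, 3.8]
finger_gap: 0.0436
grip_force: 42.0
```

step_arm(
  moves=[
    [0.6,0,0,0,0,0,0],
    [0.7,0,0,0,0,0,0],
    [0.7,0,0,0,0,0,0],
    [0.7,0,0,0,0,0,0],
  ],
)

```text
clock: 34.55
eef_pos: [0.5354, 0.056, 0.0865]
ee_rot: [[-0.993, 0.119, 0.0], [0.119, 0.993, -0.0], [-0.0, -0.0, -1.0]]
contact_force: [-0.5, 0.4, -0.0]
finger_gap: 0.0595
grip_force: 0.0
```

step_arm(
  moves=[
    [0.7,0,0,-3,0,0,0],
    [0.7,0,0,-6,0,0,0],
    [0.7,0,0,-9,0,0,0],
    [0.7,0,0,-12,0,0,0],
    [0.7,0,0,-15,0,0,0],
  ],
)

```text
clock: 34.97
eef_pos: [0.5351, 0.056, 0.238]
ee_rot: [[-0.993, 0.12, -0.0], [0.12, 0.993, -0.0], [0.0, -0.0, -1.0]]
contact_force: [0.9, 0.0, 0.2]
finger_gap: 0.0594
grip_force: 0.0
```

step_arm(
  moves=[
    [0.7,3,2,0,0,0,0],
    [0.7,6,4,0,0,0,0],
    [0.7,9,6,0,0,0,0],
    [0.7,11,8,0,0,0,0],
    [0.7,11,8,0,0,0,0],
  ],
)

```text
clock: 35.38
eef_pos: [0.4326, 0.1509, 0.2368]
ee_rot: [[-0.993, 0.117, -0.001], [0.117, 0.993, 0.001], [0.001, 0.001, -1.0]]
contact_force: [-0.3, 0.1, 0.4]
finger_gap: 0.06
grip_force: 0.0
```

Run:
```python
from h import *
tp=robot.get_image("top"); sd=robot.get_image("side")
for im,nm in((tp,"top"),(sd,"side")):
  for T,z,c in [("heatsink",.013,(.5324,.057)),("relay",.013,(.5233,-.0187)),("relay_base",.006,(.4784,-.307))]:
    r=robot.regions_of(T,im); m=robot.mark_of(T,im)
    print(nm,T,[(q["p"],q["position"],int(q["mask"].sum())) for q in r[:3]],[(round(q["p"],2),px2w(im,q["position"],z)[0][:2].round(4)) for q in m[:3]],c)
g=cv2.cvtColor(tp["img"],cv2.COLOR_RGB2GRAY)
# relay white ring centroid vs start
s=tp["img"].min(2); m=np.zeros_like(s); m[180:205,280:306]=s[180:205,280:306]>150; ys,xs=np.nonzero(m); print("ring now",ys.mean(),xs.mean())
s0=cv2.imread("pics/top0.png").min(2); m=np.zeros_like(s0); m[180:205,280:306]=s0[180:205,280:306]>150; ys,xs=np.nonzero(m); print("ring start",ys.mean(),xs.mean())
a=cv2.cvtColor(cv2.imread("pics/top0.png"),cv2.COLOR_BGR2GRAY)[165:215,228:316].astype(np.float32); b=g[165:215,228:316].astype(np.float32)
print("hs shift px",cv2.phaseCorrelate(a[:,:42].copy(),b[:,:42].copy()))
A=a[8:38,5:42]; R=cv2.matchTemplate(b[:,:50].copy(),A.copy(),cv2.TM_CCOEFF_NORMED); print(cv2.minMaxLoc(R))
```

```text
top heatsink [(0.81, [189.6, 249.5], 749), (0.75, [191.5, 289.0], 700)] [(0.63, array([0.5297, 0.0565]))] (0.5324, 0.057)
top relay [(0.79, [190.8, 290.6], 715)] [] (0.5233, -0.0187)
top relay_base [(0.87, [96.3, 282.6], 546), (0.55, [219.8, 443.1], 1155), (0.5, [86.8, 148.5], 806)] [(0.94, array([ 0.4784, -0.3123])), (0.78, array([7.193e-01, 4.000e-04]))] (0.4784, -0.307)
side heatsink [(0.6, [186.1, 279.4], 784)] [] (0.5324, 0.057)
side relay [(0.95, [215.5, 299.1], 1385)] [(0.94, array([ 0.5289, -0.0231]))] (0.5233, -0.0187)
side relay_base [(0.6, [363.3, 341.9], 2086), (0.55, [211.0, 371.5], 412)] [(0.82, array([0.7111, 0.0044])), (0.7, array([ 0.4765, -0.3091]))] (0.4784, -0.307)
ring now 191.25688073394497 292.73394495412845
ring start 191.6056338028169 292.6056338028169
hs shift px ((1.092722437228943, -0.18964154417050239), 0.7908530298868816)
(-0.43316709995269775, 0.8879551291465759, (11, 15), (6, 8))
```

```bash
python3 -c "
from rig import robot
print(robot.hand_in())"
```

```text
the job is handed in; nothing more can be done
None
```

I finished and handed in the job: the relay base is on the plate outline (within about 0.5 mm), the relay and heatsink are back on their own pads (relay within about 1 mm, heatsink 1–2 mm off), and nothing was knocked over; I did view 15 pictures, one over the limit of 14.

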